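# Recover dropped mouth mirrors and load the steriliser

### The arm

A 6-joint arm with a two-finger parallel gripper is mounted at the origin on the work surface. World frame = base frame: x ahead of the robot, y to its left, z up, the work surface at z = 0. Lengths are in m, angles in rad, forces in N, time in s.
With the tool pointing down it reaches from about 0.425 to 0.95 m from the base axis. Payload 3.5 kg.
Tool frame: the origin (TCP) lies midway between the tips of the shut fingers; the grasp point (between the pads) lies 19 mm behind it; z points along the fingers, y is the line along which they close (so a half turn about z gives the same grasp; the last joint's range is limited). The gripper opens to 85 mm and grips with 20 to 120 N. Pads are 22 mm wide; open, the fingers measure 114 mm over their backs; the gripper's body (76 mm by 85 mm) begins 54 mm behind the grasp point. The pads swing forward as they close: fully open they stand 13 mm farther back than shut.
Start: joints at [0.979, 0.286, 1.577, -0, 1.279, -0.15], TCP at [0.289, 0.61, 0.231] pointing down, gripper open.
Joint ranges: [-2.77, 2.77], [-0.9, 2.22], [0.21, 2.48], [-1.53, 4.67], [0.24, 2.81], [-2.84, 2.84]. Speed limits (rad/s): [2.79, 2.79, 3.14, 3.14, 3.14, 3.14].

### API

Orientations are given as a unit quaternion [w, x, y, z].
In Python, from bench import arm, cams, ticket gives the robot as it stands.
- The arm moves only by the shell command python3 -m jog 'ROWS'. ROWS is JSON, a list of rows, each a list of 5 numbers: the shift along the tool's x, y, z each as a share of 0.2 m, from -1 to 1, then the turn about the tool's z as a share of 180 degrees, from -1 to 1, then the gripper's target within -1 to 1 (shut at 1, half-way at 0, fully open at -1). In form: [[x, y, z, roll, hand], ...]. A call has 1 to 12 rows; each row is the pose to reach, as a shift and turn from the pose commanded when the call began, along the tool's axes at that moment, turning the shorter way round; what a row does not reach only later rows make up. A row lasts 1/10 s, in which the tool goes at most 50 mm and 8.59 degrees, less where a joint would pass 70% of its speed; a pose out of reach is approached as far as the arm can. A call with a number of a shift or a turn outside -1 to 1 is refused whole. A call with a gripper value outside its range is refused whole. The fingers move at their own pace and stop on an object; the grip force is fixed at half the most. Time passes only in rows, so rows that repeat a pose let the fingers close. It gives the time, the measured TCP pose, the force, the opening and the grip force at its end, in the units of the state.
- arm.read_state(): the state, without advancing time (a new reading comes with each control period).
- cams.get_image(name): name is "scene" or "side" or "wrist"; returns a dict with "img" (400x640x3 uint8, red, green, blue), "z_map" (400x640 float32, m along the optical axis (not along the pixel's ray), 0 where there is no reading), "fov_y" (degrees; the focal length in pixels is half the picture's height over the tangent of half this angle, whatever the lens; pixels are square), "cx", "cy" (the principal point, pixels), "position" and "rotation" of the camera in the world. Camera axes: x right, y down, z forward; pixel columns grow to the right and rows downward; lengths in m; the calibration is good to about 2 mm. A picture is of the moment at which its call begins.
- ticket.job_done(): hands the job in; it is judged then, once.
The state is a dict: "t": time; "joint_pos": joint angles; "qd": joint speeds; "tau": joint torques, N m; "ee_pos": TCP position; "tool_rot": TCP orientation; "contact_force": force on the tool from outside, world axes, zero at the start; "ft_torque": the same for the moment, N m; "gripper_width": finger opening in m; "finger_force": force on a finger pad.
Only numpy, scipy, OpenCV 4.12 (cv2) and the standard library are available. Lean on these libraries where they do the work, as an engineer would, in place of code of your own. Each camera call takes 0.05 s, during which the arm holds its last target. There are 200 camera calls.

### The job

First use the flat retractor to drag every mouth mirror that was dropped under the low shelf out in front of it (no reaching under there with the fingers). Then slide the steriliser's safety catch clear, pull the drawer fully out, and lay every mouth mirror, dropped ones and any on the bench, flat on the tray floor side by side, handle towards you and mirror head towards the housing; push the drawer fully shut and slide the catch fully home. Leave the retractor lying on its heel and lip along the blue mat, and do not disturb the bottle, tweezers or spectacles.

Things in the scene. Friction and masses are not known exactly. Their poses are not given: they have to be found in the camera images.
- shelf: low steel riser shelf, fixed, left or right of the robot: 200 mm deep (x), 300 mm wide (y); its top is a grille of 12 mm bars with 15 mm gaps, through which things below can be seen; side panels 8 mm thick, front and back open, clear height 55 mm, top at 63 mm. Origin: centre of its footprint on the bench; the front edge, facing the robot, is at x = -100 mm.
- mat: blue mat 260 mm (x) by 100 mm (y), paper thin, flat on the bench, fixed; it has no thickness to feel. Origin at its centre.
- retractor_grip (a point): flat retractor, 200 mm long, 0.12 kg: steel strip 24 mm wide, 4 mm thick (20 to 24 mm above the bench at rest) with a lip turned down at its tip; rests level on lip and heel plate. This point: where to grip it from above, in its grey handle (16 mm wide, 17 to 47 mm high, from 55 mm behind to 40 mm ahead of here), 32 mm above and 143 mm behind the lip's edge. x points to the lip, z up.
- retractor_lip (a point): middle of the lower edge of the retractor's turned-down lip (50 mm wide across, 4 mm thick, 24 mm high), same axes; at the bench's height when it rests.
- dropped1_centre (a point): steel mouth mirror under the shelf, lying across, 38 to 54 mm behind the front edge; 104 mm long: handle bar 82 mm long, 14 mm wide, 10 mm high, and at its head end a round mirror disc 26 mm across, 6 mm thick. 0.035 to 0.07 kg. Lies flat; either face up will do. This point: middle of its length, half-way up, on the bar (grip across it here); x points to the head, z up.
- dropped1_head (a point): centre of that mirror's disc, 39 mm from its middle towards the head
- dropped2_centre (a point): steel mouth mirror under the shelf like the first (may be absent); 104 mm long: handle bar 82 mm long, 14 mm wide, 10 mm high, and at its head end a round mirror disc 26 mm across, 6 mm thick. 0.035 to 0.07 kg. Lies flat; either face up will do. This point: middle of its length, half-way up, on the bar (grip across it here); x points to the head, z up.
- dropped2_head (a point): centre of that mirror's disc, 39 mm from its middle
- bench1_centre (a point): steel mouth mirror on the open bench (may be absent); 104 mm long: handle bar 82 mm long, 14 mm wide, 10 mm high, and at its head end a round mirror disc 26 mm across, 6 mm thick. 0.035 to 0.07 kg. Lies flat; either face up will do. This point: middle of its length, half-way up, on the bar (grip across it here); x points to the head, z up.
- bench1_head (a point): centre of that mirror's disc, 39 mm from its middle
- bench2_centre (a point): steel mouth mirror on the open bench (may be absent); 104 mm long: handle bar 82 mm long, 14 mm wide, 10 mm high, and at its head end a round mirror disc 26 mm across, 6 mm thick. 0.035 to 0.07 kg. Lies flat; either face up will do. This point: middle of its length, half-way up, on the bar (grip across it here); x points to the head, z up.
- bench2_head (a point): centre of that mirror's disc, 39 mm from its middle
- steriliser: steel housing of the bench steriliser, fixed: 200 mm deep (x), 230 mm wide (y), 90 mm high; its front looks to its -x, towards the robot. Origin at the centre of its footprint. It stands on the other side from the shelf.
- drawer (a joint): tray drawer of the steriliser: 0 = shut, grows as it is pulled out towards the housing's -x, 0.13 m = fully out; it stays where left; about 1.5 N of friction. Locked (3 to 4 mm of play) while the catch is home.
- tray_floor (a point): centre of the drawer's tray floor (its upper face, 14 mm above the bench); moves with the drawer. Axes as the housing: x into it, y along its front, z up. Inside 135 mm (x) by 190 mm (y), walls 16 mm high; the front plate lies 67 to 76 mm towards -x, 210 mm wide, top 66 mm above this floor. Fully out, the whole tray lies open before the housing.
- drawer_handle (a point): middle of the drawer's handle, a bar 12 mm thick and 100 mm long along y, 62 mm above the bench, centre 45 mm in front of the front plate, free above and below
- catch (a joint): sliding safety catch on the housing's top, front: 0 = home, its tongue hangs in front of the drawer's end and locks it; slides towards the housing's +y, 0.045 m = fully clear; the drawer is free from 0.025 m; stays where left, about 1.5 N of friction.
- catch_grip (a point): middle of the catch's black upright grip block, 28 mm (x, housing axes) by 14 mm (y) by 34 mm high, 115 mm above the bench, standing on the catch bar (top of bar 98 mm above the bench); moves with the catch
- bottle: bystander: bottle, 60 mm across, 150 mm high; origin at the middle of its foot
- tweezers: bystander: tweezers 125 mm long lying on the bench; origin at the middle
- glasses: bystander: a pair of spectacles standing open on the bench beyond the work; origin under the middle of the front
Things that resemble listed ones, but are neither listed nor needed, are in the scene too. What is shaped like the part that bears retractor_grip but pink or turquoise is not meant.

How it is judged:
On the way, in this order (a step that is already met when the one before it is completed fails the run):
1. the retractor drags at the dropped mirror under the shelf (x of dropped1_centre in the frame of shelf between -0.1 and 0.1 m and y of dropped1_centre in the frame of shelf between -0.142 and 0.142 m and z of dropped1_centre in the frame of shelf below 0.05 m and contact force between retractor and dropped1 above 0.03 N), for 0.05 s.
2. every dropped mirror is out in front of the shelf (x of each of dropped1_centre, dropped2_centre in the frame of shelf below -0.11 m), for 0.2 s.
3. the catch is slid clear (value of joint catch above 0.03 m), for 0.1 s.
4. the drawer is pulled fully out (value of joint drawer above 0.115 m), for 0.1 s.
5. every mirror lies flat in the tray, head towards the housing (x of dropped1_centre in the frame of tray_floor between -0.03 and 0.03 m and y of dropped1_centre in the frame of tray_floor between -0.095 and 0.095 m and z of dropped1_centre in the frame of tray_floor between -0.003 and 0.013 m and z of dropped1_head in the frame of tray_floor between -0.003 and 0.015 m and x of each of dropped1_head, dropped2_head, bench1_head, bench2_head in the frame of tray_floor above 0.012 m and angle between the x axis of each of dropped1_centre, dropped2_centre, bench1_centre, bench2_centre and the x axis of tray_floor, either way round below 0.5 rad and x of dropped2_centre in the frame of tray_floor between -0.03 and 0.03 m and y of dropped2_centre in the frame of tray_floor between -0.095 and 0.095 m and z of dropped2_centre in the frame of tray_floor between -0.003 and 0.013 m and z of dropped2_head in the frame of tray_floor between -0.003 and 0.015 m and x of bench1_centre in the frame of tray_floor between -0.03 and 0.03 m and y of bench1_centre in the frame of tray_floor between -0.095 and 0.095 m and z of bench1_centre in the frame of tray_floor between -0.003 and 0.013 m and z of bench1_head in the frame of tray_floor between -0.003 and 0.015 m and x of bench2_centre in the frame of tray_floor between -0.03 and 0.03 m and y of bench2_centre in the frame of tray_floor between -0.095 and 0.095 m and z of bench2_centre in the frame of tray_floor between -0.003 and 0.013 m and z of bench2_head in the frame of tray_floor between -0.003 and 0.015 m), for 0.2 s.
6. the drawer is pushed shut (value of joint drawer below 0.006 m), for 0.2 s.
7. the catch is slid home (value of joint catch below 0.008 m), for 0.2 s.
At the end, for the whole second after the job is handed in: Drawer within 6 mm of shut, catch within 8 mm of home; every mirror flat on the tray floor, within 0.5 rad of the tray's x, its disc 12 mm or more beyond the tray's middle towards the housing; retractor resting on lip and heel lengthwise on the mat (lip within 140 x 55 mm of its centre) (all of step 5 and value of joint drawer below 0.006 m and value of joint catch below 0.008 m and velocity of joint drawer below 0.01 m/s and x of retractor_lip in the frame of mat between -0.14 and 0.14 m and y of retractor_lip in the frame of mat between -0.055 and 0.055 m and x of retractor_grip in the frame of mat between -0.09 and 0.09 m and y of retractor_grip in the frame of mat between -0.045 and 0.045 m and z of retractor_grip in the frame of mat between 0.026 and 0.038 m and angle between retractor_grip's own z axis and vertical below 0.15 rad); the robot touches nothing.
It fails at once if the fingers touch a dropped mirror while it is under the shelf (x of dropped1_centre in the frame of shelf between -0.1 and 0.1 m and y of dropped1_centre in the frame of shelf between -0.142 and 0.142 m and z of dropped1_centre in the frame of shelf below 0.05 m and contact force between the fingers and dropped1 above 0.5 N).
It fails at once if the fingers touch a dropped mirror while it is under the shelf (x of dropped2_centre in the frame of shelf between -0.1 and 0.1 m and y of dropped2_centre in the frame of shelf between -0.142 and 0.142 m and z of dropped2_centre in the frame of shelf below 0.05 m and contact force between the fingers and dropped2 above 0.5 N).
It fails at once if the bottle is disturbed (moved more than 30 mm) (distance of bottle from where it was at the start of the episode above 0.03 m).
It fails at once if the tweezers is disturbed (moved more than 30 mm) (distance of tweezers from where it was at the start of the episode above 0.03 m).
It fails at once if the glasses is disturbed (moved more than 30 mm) (distance of glasses from where it was at the start of the episode above 0.03 m).
Of dropped2, bench1, bench2 only 1 to 2 are there at a start; the rules pass over those that are not, and their reading is None.
At some moment in a run one of retractor, bench1, bench2 may be knocked a few centimetres aside while the robot is not near it.
Once in a run the grip may slacken for a moment while it holds something.
It also fails if it takes over 210 s, if anything falls off the work surface, if the arm or the gripper's body presses on something with over 40 N, if the wrist force passes 120 N, or if a joint passes its speed limit or range.

## Working session

There is one attempt and no reset: what is moved stays moved. The work goes in short steps, Python scripts to look and compute and a shell command to move; the robot and the scene stay as the last step left them, time stands still between calls to the robot, and variables do not carry over. Pictures are saved under pics/ and viewed, at most 14 in all, crops included, and the job is handed in when it is done.

```bash
ls; mkdir -p pics; cat > h.py <<'E'
import numpy as np, cv2
from bench import arm, cams, ticket
from scipy.spatial.transform import Rotation as R
def rot(r):
    r=np.array(r,float)
    return r if r.shape==(3,3) else R.from_quat(r,scalar_first=True).as_matrix()
def grab(name,fn=None):
    d=cams.get_image(name)
    np.save('last_%s.npy'%name,d,allow_pickle=True)
    if fn: cv2.imwrite('pics/'+fn,cv2.cvtColor(d['img'],cv2.COLOR_RGB2BGR))
    return d
def load(name): return np.load('last_%s.npy'%name,allow_pickle=True).item()
def ray(d,u,v):
    f=d['img'].shape[0]/2/np.tan(np.radians(d['fov_y'])/2)
    return rot(d['rotation'])@np.array([(u-d['cx'])/f,(v-d['cy'])/f,1.])
def px(d,u,v,z=None):
    """world point of pixel: from depth, or on plane of height z"""
    r=ray(d,u,v);p=np.array(d['position'])
    if z is None: return p+r*np.median(d['z_map'][int(v)-1:int(v)+2,int(u)-1:int(u)+2])
    return p+r*((z-p[2])/r[2])
def cloud(d):
    H,W=d['z_map'].shape;f=H/2/np.tan(np.radians(d['fov_y'])/2)
    u,v=np.meshgrid(np.arange(W),np.arange(H));Z=d['z_map']
    P=np.stack([(u-d['cx'])/f*Z,(v-d['cy'])/f*Z,Z],-1)
    return P@rot(d['rotation']).T+np.array(d['position'])
def crop(d,u0,v0,u1,v1,s,fn):
    cv2.imwrite('pics/'+fn,cv2.cvtColor(cv2.resize(d['img'][v0:v1,u0:u1],None,fx=s,fy=s,interpolation=cv2.INTER_CUBIC),cv2.COLOR_RGB2BGR))
def tool(target):
    """shift in tool axes, jog units, from measured pose to world target"""
    s=arm.read_state();M=rot(s['tool_rot'])
    return np.round(M.T@(np.array(target)-np.array(s['ee_pos']))/0.2,3)
def st():
    s=arm.read_state()
    M=rot(s['tool_rot'])
    print('t',round(s['t'],2),'p',np.round(s['ee_pos'],4),'xaxis',np.round(M[:,0],3),'yaxis',np.round(M[:,1],3),'F',np.round(s['contact_force'],1),'w',round(s['gripper_width'],4),'ff',np.round(s['finger_force'],1),'q',np.round(s['joint_pos'],2))
E
python3 - <<'E'
from h import *
st()
for n in('scene','side'):
    d=grab(n,n+'0.png'); print(n,d['position'],d['fov_y'],d['cx'],d['cy'])
E
```

```text
pics
t 0.0 p [0.2882 0.6096 0.2299] xaxis [-0.904  0.428  0.   ] yaxis [ 0.428  0.904 -0.002] F [-0.3 -0.3 -0.3] w 0.0849 ff 0.0 q [ 0.98  0.29  1.58  0.    1.28 -0.15]
scene [ 1.18251132 -0.26720216  1.26049222] 46.393614919370876 319.8775483890538 197.345945999483
side [0.35003716 1.12417093 0.95532402] 44.28858307851226 312.44576246005533 196.3396201841903
```

View pics/scene0.png

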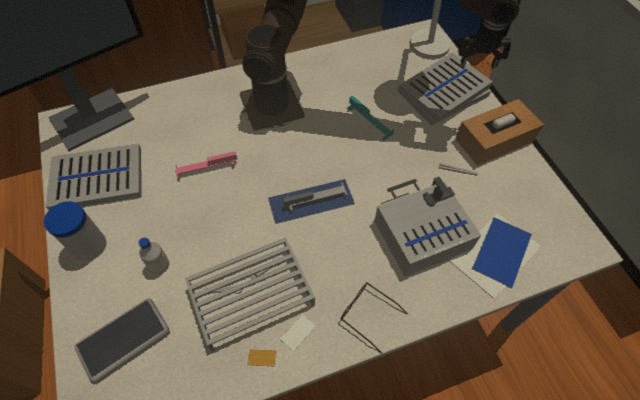

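View pics/side0.png

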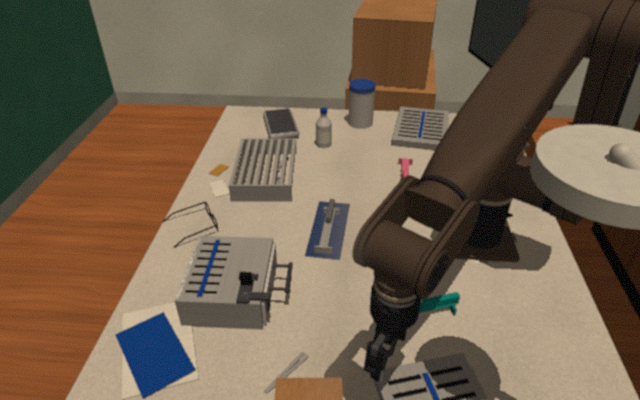

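The scene shows the base at (270,100), the shelf at (250,290), and the steriliser at (425,225) with its catch at (437,190). The mat with the grey retractor is at (312,198), with pink (207,163) and turquoise (370,117) lookalikes. A slim metal object lies at (457,169), either the tweezers or a mirror. I'll enlarge these.

```bash
python3 - <<'E'
from h import *
d=load('scene')
I=d['img']
def c(u0,v0,w,h,s): return cv2.resize(I[v0:v0+h,u0:u0+w],None,fx=s,fy=s,interpolation=cv2.INTER_CUBIC)
a=c(180,235,140,115,4)   # 560x460
cv2.imwrite('pics/shelf.png',cv2.cvtColor(a,cv2.COLOR_RGB2BGR))
b=np.vstack([c(265,145,220,65,3.6),c(375,155,220,65,3.6)])
cv2.imwrite('pics/mid.png',cv2.cvtColor(b,cv2.COLOR_RGB2BGR))
P=cloud(d)
for u,v in [(457,169),(444,166),(474,172),(312,198),(285,200),(345,187),(400,185),(437,190),(425,225)]:
    print((u,v),np.round(px(d,u,v),3))
E
```

```text
(457, 169) [0.491 0.493 0.008]
(444, 166) [0.465 0.458 0.007]
(474, 172) [0.52  0.541 0.006]
(312, 198) [ 0.447 -0.004  0.028]
(285, 200) [ 0.436 -0.088  0.047]
(345, 187) [0.427 0.117 0.002]
(400, 185) [0.518 0.259 0.068]
(437, 190) [0.607 0.325 0.132]
(425, 225) [0.681 0.256 0.092]
```

View pics/shelf.png

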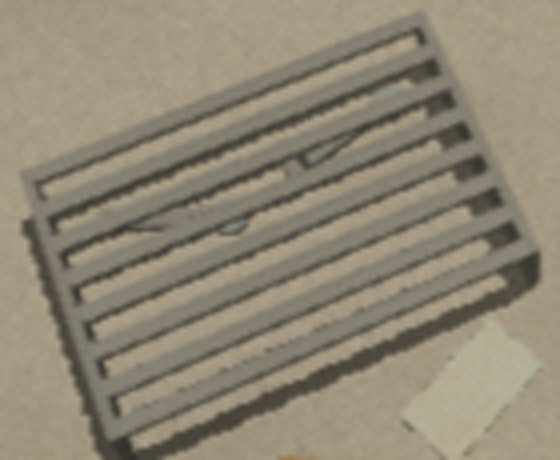

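View pics/mid.png

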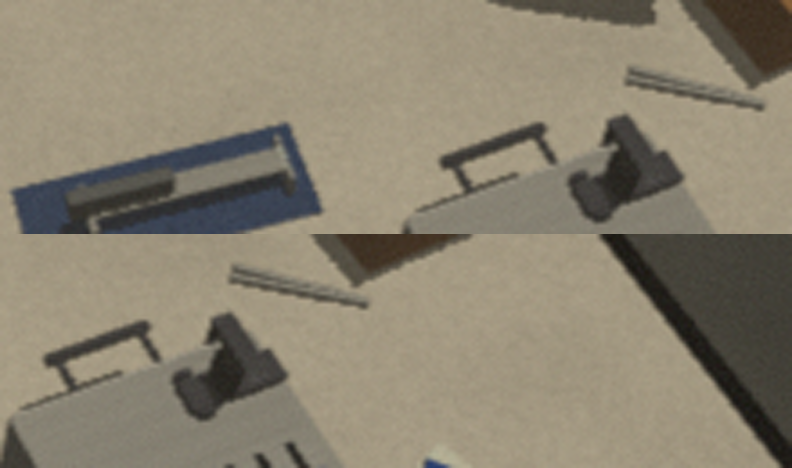

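```bash
python3 - <<'E'
from h import *
d=load('scene');P=cloud(d);Z=P[...,2]
# shelf: corners of top
m=(abs(Z-.063)<.006); m[:, :175]=0; m[:,320:]=0; m[:230]=0
pts=P[m][:,:2].astype(np.float32); r=cv2.minAreaRect(pts); print('shelf',r,np.round(cv2.boxPoints(r),3).tolist())
# steriliser top
m=(abs(Z-.090)<.005); m[:,:370]=0; m[:,490:]=0;m[:175]=0
pts=P[m][:,:2].astype(np.float32); r=cv2.minAreaRect(pts); print('ster',r,np.round(cv2.boxPoints(r),3).tolist())
# mat blue
I=d['img'].astype(int); m=((I[...,2]-I[...,0])>12); m[:,:262]=0;m[:,360:]=0;m[:175]=0;m[225:]=0
v,u=np.nonzero(m);pts=np.array([px(d,a,b,0)[:2] for a,b in zip(u,v)],np.float32)
r=cv2.minAreaRect(pts);print('mat',r,np.round(cv2.boxPoints(r),3).tolist())
# low things map topdown
for n in ('scene','side'):
    d=load(n) ;P=cloud(d); q=P.reshape(-1,3); 
    k=(q[:,2]>.004)&(q[:,2]<.03)&(q[:,0]>.1)&(q[:,0]<1.1)&(abs(q[:,1])<.75)
    g=np.zeros((500,750),np.uint8); 
    g[((q[k,0]-.1)*500).astype(int),((q[k,1]+.75)*500).astype(int)]=255
    nn,l,s,c=cv2.connectedComponentsWithStats(cv2.dilate(g,np.ones((3,3))))
    for i in range(1,nn):
        if s[i,4]>25: print(n,'c',np.round([c[i,1]/500+.1,c[i,0]/500-.75],3),'size mm x,y',s[i,3]*2,s[i,2]*2,s[i,4])
E
```

```text
shelf ((0.6774425506591797, -0.2700332999229431), (0.20403042435646057, 0.3006556034088135), 4.721208095550537) [[0.5630000233650208, -0.1289999932050705], [0.5879999995231628, -0.42800000309944153], [0.7910000085830688, -0.41100001335144043], [0.7670000195503235, -0.1120000034570694]]
ster ((0.6611419916152954, 0.26990261673927307), (0.22264060378074646, 0.23464618623256683), 2.893353223800659) [[0.5440000295639038, 0.38100001215934753], [0.5559999942779541, 0.1469999998807907], [0.777999997138977, 0.15800000727176666], [0.765999972820282, 0.3930000066757202]]
mat ((0.43650150299072266, -0.004195168614387512), (0.25573650002479553, 0.09597012400627136), 86.23541259765625) [[0.3799999952316284, -0.1289999932050705], [0.47600001096725464, -0.13500000536441803], [0.49300000071525574, 0.11999999731779099], [0.3970000147819519, 0.12700000405311584]]
scene c [ 0.167 -0.612] size mm x,y 146 266 6306
scene c [ 0.109 -0.457] size mm x,y 14 14 27
scene c [ 0.106 -0.246] size mm x,y 14 22 39
scene c [0.105 0.046] size mm x,y 12 20 38
scene c [0.105 0.111] size mm x,y 12 14 27
scene c [0.214 0.
[... 28230 characters left out ...]
side c [ 0.744 -0.645] size mm x,y 16 26 67
side c [ 0.756 -0.405] size mm x,y 20 22 77
side c [ 0.753 -0.665] size mm x,y 12 22 46
side c [ 0.761 -0.689] size mm x,y 16 20 49
side c [0.818 0.083] size mm x,y 114 88 368
side c [ 0.782 -0.4  ] size mm x,y 18 14 48
side c [0.789 0.005] size mm x,y 12 18 38
side c [ 0.8   -0.013] size mm x,y 14 16 33
side c [ 0.804 -0.153] size mm x,y 14 14 29
side c [ 0.833 -0.054] size mm x,y 30 24 78
side c [ 0.843 -0.288] size mm x,y 36 22 81
side c [ 0.849 -0.197] size mm x,y 14 12 27
side c [ 0.859 -0.259] size mm x,y 20 14 31
side c [ 0.863 -0.041] size mm x,y 20 18 44
side c [ 0.908 -0.014] size mm x,y 72 64 265
side c [0.902 0.379] size mm x,y 22 30 72
```

The two mirrors lie under the grille, near (0.623,-0.23) and (0.633,-0.35), and the bench shows no other mirror. The two-pronged object at (457,169) is the tweezers. The grey-handled tool on the mat is the retractor, with its lip at (345,190) and handle at about (298,198). Next I'll fit the handle and lip.

```bash
python3 - <<'E'
from h import *
for n in('scene','side'):
    d=load(n);P=cloud(d).reshape(-1,3)
    k=(P[:,0]>.37)&(P[:,0]<.5)&(P[:,1]>-.14)&(P[:,1]<.14)
    Q=P[k]
    h=Q[(Q[:,2]>.037)&(Q[:,2]<.056)][:,:2].astype(np.float32)
    print(n,len(h),'handle',cv2.minAreaRect(h), 'mean',h.mean(0))
    s=Q[(Q[:,2]>.014)&(Q[:,2]<.03)][:,:2].astype(np.float32)
    print('strip',cv2.minAreaRect(s)); 
d=load('scene')
for a,b in[(68,198),(173,178)]: print('handle end',np.round(px(d,265+a/3.6,145+b/3.6,.047),3))
for a,b in[(278,138),(292,190)]: print('lip top',np.round(px(d,265+a/3.6,145+b/3.6,.024 if b<150 else 0.01),3))
E
```

```text
scene 178 handle ((0.4368099272251129, -0.04822434484958649), (0.09341937303543091, 0.020526394248008728), 85.99620056152344) mean [ 0.43871456 -0.04768174]
strip ((0.44186824560165405, 0.005286969244480133), (0.20019321143627167, 0.05065134912729263), 86.43812561035156)
side 116 handle ((0.43635523319244385, -0.04276197403669357), (0.0969507098197937, 0.016613321378827095), 87.5042495727539) mean [ 0.4358228  -0.03846934]
strip ((0.43964818120002747, 0.014216259121894836), (0.19546717405319214, 0.04895518347620964), 86.53227233886719)
handle end [ 0.435 -0.091  0.047]
handle end [ 0.447 -0.     0.047]
lip top [0.425 0.107 0.024]
lip top [0.472 0.102 0.01 ]
```

```bash
python3 -m jog '[[-0.95,-1,0,0.38,-1],[-0.95,-1,0,0.38,-1],[-0.95,-1,0,0.38,-1],[-0.95,-1,0,0.38,-1],[-0.95,-1,0,0.38,-1],[-0.95,-1,0,0.38,-1],[-0.95,-1,0,0.38,-1],[-0.95,-1,0,0.38,-1],[-0.95,-1,0,0.38,-1]]'; python3 - <<'E'
from h import *
st();print(tool([.438,-.039,.15]))
E
```

```text
t: 1.0
ee_pos: [0.3747, 0.3476, 0.2309]
tool_rot: [-0.0, 0.73, 0.684, -0.0]
contact_force: [0.6, -0.5, -0.2]
gripper_width: 0.0854
finger_force: 0.0
t 1.0 p [0.3747 0.3476 0.2309] xaxis [ 0.065  0.998 -0.   ] yaxis [ 0.998 -0.065 -0.001] F [ 0.6 -0.5 -0.2] w 0.0854 ff 0.0 q [ 0.55 -0.08  1.97  0.    1.25  0.61]
[-1.908  0.442  0.405]
```

```bash
python3 -m jog '[[-0.95,0.22,0.2,0,-1],[-0.95,0.22,0.2,0,-1],[-0.95,0.22,0.2,0,-1],[-0.95,0.22,0.2,0,-1],[-0.95,0.22,0.2,0,-1]]' | tail -3; python3 -m jog '[[-0.95,0.22,0.2,0,-1],[-0.95,0.22,0.2,0,-1],[-0.95,0.22,0.2,0,-1],[-0.95,0.22,0.2,0,-1],[-0.95,0.22,0.2,0,-1]]' >/dev/null; python3 - <<'E'
from h import *
st();print(tool([.438,-.039,.014]))
d=grab('wrist','w1.png');print(d['position'],d['fov_y'])
E
```

```text
contact_force: [0.5, 0.8, -0.0]
gripper_width: 0.0854
finger_force: 0.0
t 2.0 p [ 0.4384 -0.0404  0.1505] xaxis [ 0.068  0.998 -0.001] yaxis [ 0.998 -0.068 -0.001] F [ 0.4  0.8 -0.1] w 0.0855 ff 0.0 q [-0.32 -0.16  2.2  -0.    1.1  -0.25]
[ 0.007 -0.001  0.683]
[0.44256233 0.02703934 0.29253657] 59.286655692064556
```

View pics/w1.png

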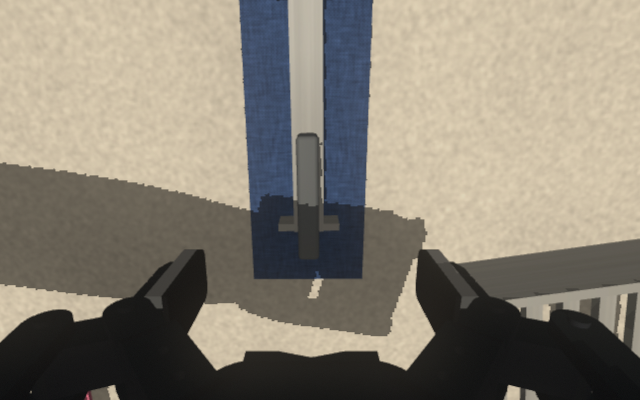

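The handle runs from (308,135) on the lip side to (308,258), and the lip is out of view above.

```bash
python3 - <<'E'
from h import *
d=load('wrist')
a=px(d,308,135,.047);b=px(d,309,259,.047);print(a,b,np.linalg.norm(a-b))
u=(a-b)/np.linalg.norm(a-b);g=(a+b)/2+u*.0075;g[2]=.014;print(u,g,tool(g))
E
```

```text
[0.43849184 0.00202764 0.047     ] [ 0.43270413 -0.09166398  0.047     ] 0.0938702218121534
[0.06165643 0.99809743 0.        ] [ 0.43606041 -0.03733244  0.014     ] [ 0.003 -0.009  0.684]
```

```bash
python3 -m jog '[[0.015,-0.009,0.3,0,-1],[0.015,-0.009,0.55,0,-1],[0.015,-0.009,0.68,0,-1],[0.015,-0.009,0.68,0,-1],[0.015,-0.009,0.68,0,1],[0.015,-0.009,0.68,0,1],[0.015,-0.009,0.68,0,1],[0.015,-0.009,0.68,0,1],[0.015,-0.009,0.68,0,1],[0.015,-0.009,0.68,0,1],[0.015,-0.009,0.68,0,1]]'; python3 - <<'E'
from h import *
st()
# plan
sc=np.array([.677,-.270]);a=np.radians(4.72);X=np.array([np.cos(a),np.sin(a)]);Y=np.array([-X[1],X[0]])
for c in([.623,-.227],[.633,-.349]): 
    r=np.array(c)-sc; print('mirror in shelf',r@X,r@Y)
E
```

```text
t: 3.15
ee_pos: [0.4378, -0.034, 0.0173]
tool_rot: [0.001, 0.73, 0.684, 0.001]
contact_force: [-1.4, 0.5, 7.6]
gripper_width: 0.0219
finger_force: 58.4
t 3.15 p [ 0.4378 -0.034   0.0173] xaxis [ 0.064  0.998 -0.   ] yaxis [ 0.998 -0.064  0.003] F [-1.4  0.5  7.6] w 0.0219 ff 58.4 q [-0.31  0.07  2.27  0.    0.79 -0.25]
mirror in shelf -0.05027855608945677 0.04729764050731659
mirror in shelf -0.05035140912418055 -0.07511148779786873
```

```bash
python3 -m jog '[[0,0,-0.1,0,1],[0,0,-0.3,0,1],[0,0,-0.45,0,1],[0,0,-0.45,0,1]]'; python3 - <<'E'
from h import *
a=grab('wrist')['img'];b=grab('side')['img'][140:300,260:460]
b=cv2.resize(b,None,fx=2.5,fy=2.5)
cv2.imwrite('pics/lift.png',cv2.cvtColor(np.hstack([a[::2,::2],b[:200]]) if 0 else np.hstack([cv2.resize(a,(400,250)),cv2.copyMakeBorder(b,0,0,0,0,0)[:250,:400]]),cv2.COLOR_RGB2BGR))
E
```

```text
t: 3.55
ee_pos: [0.44, -0.0348, 0.1105]
tool_rot: [0.005, 0.73, 0.684, 0.003]
contact_force: [0.1, -1.0, -0.7]
gripper_width: 0.0213
finger_force: 59.5
```

View pics/lift.png

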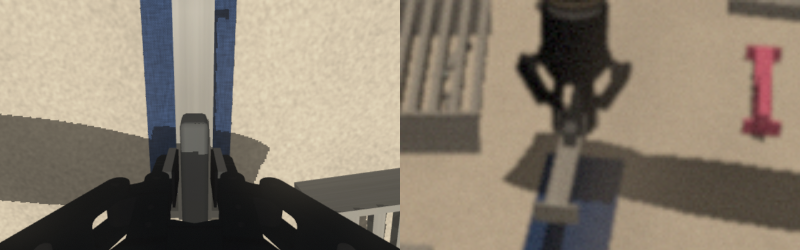

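The retractor is held and looks level. I'll check its pitch and height from the depth map.

```bash
python3 - <<'E'
from h import *
st();d=load('wrist');P=cloud(d)
for v in (5,60,120,170): print(v,np.round(np.median(P[v-2:v+3,296:322].reshape(-1,3),0),4))
print('handle',np.round([np.median(P[v-2:v+3,304:314].reshape(-1,3),0) for v in(195,215,240)],4))
ds=load('side');Q=cloud(ds).reshape(-1,3);k=(Q[:,0]>.37)&(Q[:,0]<.52)&(Q[:,1]>.02)&(Q[:,1]<.14)&(Q[:,2]>.05)
print(np.round(Q[k][np.argsort(Q[k][:,1])][::40],3))
E
```

```text
t 3.65 p [ 0.4367 -0.0338  0.106 ] xaxis [ 0.065  0.998 -0.001] yaxis [ 0.998 -0.065  0.002] F [-0.4 -0.1 -1.1] w 0.0214 ff 59.5 q [-0.31 -0.1   2.24 -0.    1.   -0.24]
5 [0.4449 0.0637 0.1162]
60 [0.4437 0.0458 0.1163]
120 [0.4423 0.0245 0.1163]
170 [0.441  0.0052 0.1164]
handle [[ 0.4406  0.0007  0.1369]
 [ 0.4402 -0.0057  0.1393]
 [ 0.4396 -0.0147  0.1395]]
[[0.463 0.02  0.327]
 [0.443 0.021 0.116]
 [0.43  0.022 0.417]
 [0.445 0.023 0.347]
 [0.445 0.023 0.398]
 [0.447 0.024 0.365]
 [0.437 0.025 0.383]
 [0.44  0.026 0.386]
 [0.422 0.027 0.347]
 [0.432 0.027 0.327]
 [0.429 0.028 0.387]
 [0.432 0.029 0.362]
 [0.424 0.03  0.402]
 [0.427 0.031 0.416]
 [0.421 0.031 0.335]
 [0.437 0.032 0.341]
 [0.409 0.033 0.374]
 [0.399 0.034 0.352]
 [0.4   0.035 0.421]
 [0.4   0.036 0.417]
 [0.398 0.037 0.351]
 [0.391 0.038 0.355]
 [0.395 0.038 0.421]
 [0.382 0.039 0.375]
 [0.384 0.04  0.376]
 [0.391 0.041 0.359]
 [0.381 0.042 0.369]
 [0.382 0.043 0.397]
 [0.38  0.045 0.419]
 [0.37  0.046 0.409]
 [0.446 0.053 0.115]
 [0.438 0.072 0.11 ]
 [0.445 0.092 0.115]
 [0.455 0.104 0.096]
 [0.466 0.106 0.093]
 [0.446 0.107 0.1  ]
 [0.427 0.11  0.113]]
```

```bash
python3 - <<'E'
from h import *
d=load('scene');P=cloud(d)
sc=np.array([.677,-.270]);a=np.radians(4.72);X=np.array([np.cos(a),np.sin(a)]);Y=np.array([-X[1],X[0]])
for n in('scene','side'):
  P=cloud(grab(n) if n=='scene' else load(n)).reshape(-1,3);q=P[(P[:,2]<.02)&(P[:,2]>-.01)]
  r=q[:,:2]-sc;s=np.stack([r@X,r@Y,q[:,2]],1);s=s[(abs(s[:,0])<.095)&(abs(s[:,1])<.135)]
  # grid median height 6mm
  gx=np.arange(-.09,-.02,.006)
  print(n)
  for x in gx:
    row=''
    for y in np.arange(-.13,.13,.008):
      m=(abs(s[:,0]-x)<.004)&(abs(s[:,1]-y)<.005)
      row+='%3d'%round(1000*np.median(s[m,2])) if m.sum()>1 else '  .'
    print('%.3f'%x,row)
d=load('scene');I=d['img'][240:330,190:315]
g=cv2.createCLAHE(4,(4,4)).apply(cv2.cvtColor(cv2.resize(I,None,fx=6,fy=6,interpolation=cv2.INTER_CUBIC),cv2.COLOR_RGB2GRAY))
cv2.imwrite('pics/sh2.png',g)
E
```

```text
scene
-0.090   .  .  .  .  .  .  .  .  . -3  .  .  .  .  .  .  .  .  .  .  .  .  .  0  0  .  . -2  .  . -3 -3  .
-0.084   0  1  1  0 -3 -2  1  1 -2 -2 -1  1  1  0  1 -2  0  1 -1 -1 -1 -1  0  0  0  2  0  0  0  0  3  1  0
-0.078   0  0  1  1  1  1  0  0  2  0  0  1  1  0  1 -1  1  2  1  1  2  2  1  2  1  2  0  0  3  8  7  2  0
-0.072   .  2  1  .  2  2  2  .  1  2  0  4  1  5  2  2  .  0  .  3  3  0  .  3  .  .  1  2  9  8  8  7  .
-0.066   .  .  .  .  .  .  .  .  .  .  .  .  .  .  .  .  .  .  .  .  .  .  .  .  .  .  .  .  .  .  .  .  .
-0.060   1 -1 -2 -3  .  .  .  .  .  .  0  1 -3 -3 -1 -2 -2  1  2  .  .  .  .  .  .  .  .  .  . -4  .  1  1
-0.054   2  2 -1  0  1  5 13 10  8  7  0 -1  0 -1  0  2  2  0  1  9  8  9  9  9  5  6  3  0  0 -1  2  1  2
-0.048   2  2 -1 -1 -1  3  9  9  9 10 11  5  1  1  1  2  1  2  2 10 11 11  8  6  2  4  4  1  1  0  2  2  3
-0.042   .  .  .  .  .  .  . 10 10 12 12 10 10  8  .  .  .  .  8 12 12  8  .  .  .  .  .  .  .  .  .  .  .
-0.036   .  .  .  .  .  .  .  .  .  .  .  .  .  .  .  .  .  .  .  .  .  .  .  .  .  .  .  .  .  .  .  .  .
-0.030  -1 -1  0 -2  0 -
[... 778 characters left out ...]
.  .  .  .  .  .  .  .  .  .  .  .  .  .  .  .  .  .  .  .
-0.054   .  .  .  .  .  .  .  .  .  .  .  .  .  .  .  .  .  .  .  .  .  .  .  9  .  .  .  .  .  .  .  .  .
-0.048  -2  .  0 -1  2  .  8  . 10  8  4  5  1  3  0 -1  1  1  .  .  9  8  9  9  8  .  .  .  .  .  .  .  .
-0.042  -1  0  0 -2 -1  0  .  . 10  8  8  7 10  3  6 -1  0  0  .  5  4  7  3  3  .  .  .  .  .  .  .  .  .
-0.036  -2 -3  .  1  . -1  .  .  .  .  .  .  .  .  7 -1 -1  1  1 -1  . -1 -1  3  .  .  .  .  .  .  .  .  .
-0.030   .  .  .  .  .  .  .  .  .  .  .  .  .  .  .  .  .  .  .  .  .  .  .  .  .  .  .  .  .  .  .  .  .
-0.024   .  .  .  .  .  .  .  .  .  .  .  .  .  .  .  .  .  .  .  .  .  .  .  .  .  .  .  .  .  .  .  .  .
```

View pics/sh2.png

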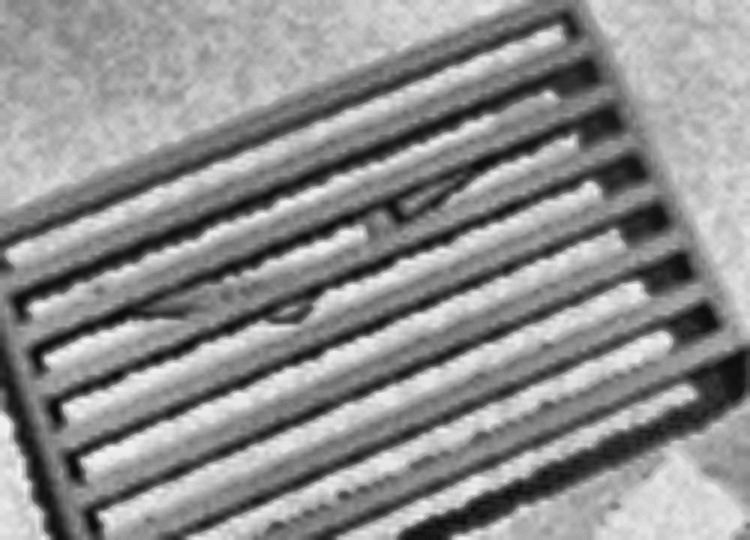

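The height map shows mirror A's centre at shelf (-.047,-.062), tilted about 24°. Mirror B's centre is at (-.057,.063). Now I'll swing the retractor round to point into the shelf.

```bash
python3 -m jog '[[-0.2,0,0,0.048,1],[-0.4,0,0,0.095,1],[-0.6,0,0,0.143,1],[-0.8,0,0,0.19,1],[-0.8,0,0,0.238,1],[-0.8,0,0,0.286,1],[-0.8,0,0,0.333,1],[-0.8,0,0,0.381,1],[-0.8,0,0,0.428,1],[-0.8,0,0,0.453,1],[-0.8,0,0,0.453,1]]'; cat >> h.py <<'E'
SC=np.array([.677,-.270]);_a=np.radians(4.72);SX=np.array([np.cos(_a),np.sin(_a)]);SY=np.array([-SX[1],SX[0]])
def sh(x,y,z=0): return np.append(SC+x*SX+y*SY,z)
def insh(p): r=np.array(p)[:2]-SC; return np.round([r@SX,r@SY],4)
E
python3 - <<'E'
from h import *
st();s=arm.read_state();print(insh(s['ee_pos']),tool(sh(-.275,-.062,.032)))
E
```

```text
t: 4.8
ee_pos: [0.4247, -0.1924, 0.1031]
tool_rot: [-0.001, 0.999, 0.041, -0.002]
contact_force: [-0.0, -0.6, -1.9]
gripper_width: 0.0216
finger_force: 59.5
t 4.8 p [ 0.4247 -0.1924  0.1031] xaxis [ 0.997  0.083 -0.003] yaxis [ 0.083 -0.997 -0.003] F [-0.  -0.6 -1.9] w 0.0216 ff 59.5 q [-0.64 -0.03  2.18 -0.    1.    0.84]
[-0.245   0.0981] [-0.149  0.801  0.354]
```

```bash
python3 -m jog '[[-0.15,0.25,0,0,1],[-0.15,0.5,0,0,1],[-0.15,0.75,0,0,1],[-0.15,0.8,0.2,0,1],[-0.15,0.8,0.355,0,1],[-0.15,0.8,0.355,0,1]]' | sed -n 2,4p; python3 - <<'E'
from h import *
st();s=arm.read_state();print(insh(s['ee_pos']),tool(sh(-.149,-.062,.032)))
P=cloud(grab('wrist'));
for v in (20,80,140): print(v,np.round(np.median(P[v-2:v+3,300:318].reshape(-1,3),0),4))
grab('side','ins.png')
E
```

```text
ee_pos: [0.4057, -0.3517, 0.028]
tool_rot: [-0.006, 0.999, 0.042, -0.004]
contact_force: [-0.7, 0.4, -1.0]
t 5.4 p [ 0.4057 -0.3517  0.028 ] xaxis [ 0.997  0.083 -0.008] yaxis [ 0.083 -0.996 -0.012] F [-0.7  0.4 -1. ] w 0.0214 ff 59.5 q [-0.9   0.26  2.03 -0.    0.87  0.58]
[-0.2771 -0.0591] [ 0.64   0.015 -0.025]
20 [ 0.4986 -0.343   0.0333]
80 [ 0.4785 -0.3447  0.0333]
140 [ 0.4566 -0.3465  0.0335]
```

View pics/ins.png

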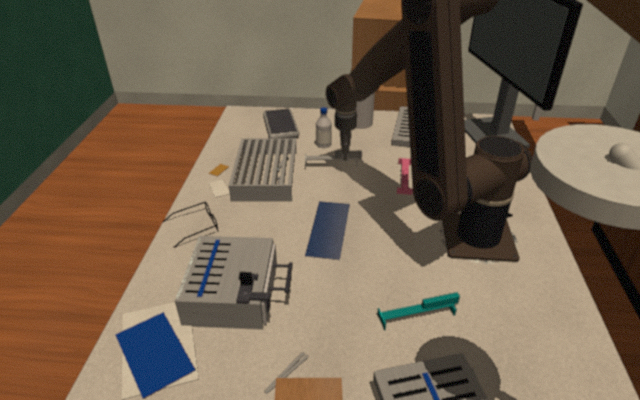

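The side view shows the arm in front of the shelf with the retractor level, its lip at (308,160). The bottle at (323,128) is clear. The lip edge is 18.5 mm below the TCP, so I'll raise slightly and insert.

```bash
python3 -m jog '[[0,0.01,-0.03,0,1],[0,0.01,-0.03,0,1],[0.12,0.01,-0.03,0,1],[0.24,0.01,-0.03,0,1],[0.36,0.01,-0.03,0,1],[0.48,0.01,-0.03,0,1],[0.58,0.01,-0.03,0,1],[0.64,0.01,-0.03,0,1],[0.64,0.01,-0.03,0,1],[0.64,0.01,-0.03,0,1]]' ; python3 - <<'E'
from h import *
s=arm.read_state();print(insh(s['ee_pos']),s['ee_pos'],tool(sh(-.31,-.06,.0205)))
P=cloud(grab('scene'));q=P.reshape(-1,3)
r=q[:,:2]-SC;s=np.stack([r@SX,r@SY,q[:,2]],1);s=s[(abs(s[:,0])<.095)&(abs(s[:,1])<.135)&(q[:,2]<.052)]
for x in np.arange(-.084,.03,.006):
    row=''
    for y in np.arange(-.13,.13,.008):
      m=(abs(s[:,0]-x)<.004)&(abs(s[:,1]-y)<.005)
      row+='%3d'%round(1000*np.median(s[m,2])) if m.sum()>1 else '  .'
    print('%.3f'%x,row)
E
```

```text
t: 6.5
ee_pos: [0.5369, -0.3466, 0.0409]
tool_rot: [0.0, 0.999, 0.042, -0.0]
contact_force: [0.1, 0.2, -0.4]
gripper_width: 0.0215
finger_force: 60.0
[-0.1459 -0.0648] [ 0.53692666 -0.34657064  0.04085532] [-0.82  -0.025  0.102]
-0.084  -3 -2 -1 -1 -1 -1 -1 47 48 48  1  0  0 -1  0  0  1  1 -1 -1 -2 -1 -3 -1  3  2 -1 -2  1  1  1 -2 -2
-0.078   1  0  0  0  1 -1  0 47 49 24  0  1  3  0  0  1  1  1  1 -1  2  0  1  0  0  0  0  0  3  8  6  0  2
-0.072   3  1  5  8  .  3  0  .  .  .  1  .  2  1  .  .  .  .  5  0  2  1  1  .  .  1  2  .  .  8  8  .  .
-0.066   .  .  .  .  .  .  . 47 48 46  .  .  .  .  .  .  .  .  .  .  .  .  .  .  .  .  .  .  .  .  .  .  .
-0.060   0  2 -3 -1  .  .  . 47 49 47 22 -1 -1 -2 -4  1  1  1  0  .  .  .  .  .  .  .  . -3  1  .  . -2 -2
-0.054   1  2 -1 -1  3  8  8 47 48 48  0  0  1  0 -1  0  0  1  1 11 11  8  8 10  6  4  1  0  1  3  2 -1  0
-0.048   2  1 -1  0  1  3  7  .  .  . 11  1  1  1  0  1  1  1  1 11 12 11  8  8  6  0  0  0  1  3  1  2  0
-0.042   .  .  .  .  .  .  .  .  .  . 12 11  7 10  .  .  .  .  . 10 13 11  .  .  .  .  .  .  .  .  .  .  .
-0.036   .  .  
[... 456 characters left out ...]
  .  .  .  .  .  .  .  .  .  .  .  .  .  .  .  .  .  .  .  .  .
-0.006   .  .  .  .  . 45 42 42 45 44 44 44  .  .  .  .  .  . -3  . -3  .  .  .  .  .  .  .  .  .  .  . 24
0.000   1  1  0 -2 -1  0 -1  0  2  1  2  0  0 -1  0 -1 -2 -1 -2  0 -1 -1  0  0  1  1  1  3  1  1 -2 -1 -1
0.006  -1  0  1  2  1  0  0  0  0  0  1  1  1  2  0  0  3  2  1  2  1  1  1  1  1  1  1  2  1  2 -2  2  1
0.012   2  2  0  1  1  1  1  1  0  0  0  0  1  0  .  .  2  2  2  1  2  2  1  3  3  2  1  1  4  2  2  2  2
0.018   .  .  .  .  .  .  .  .  .  .  .  .  .  .  .  .  .  .  .  .  .  .  .  .  .  .  .  .  .  .  .  .  .
0.024  -2  0 -1 -1 -1 -1  .  1  . -1  . -1  1 -1 -3  1  . -3  1  3 -3 -3 -1 -2  1  1  2 -2 -1  1  .  1  0
```

```bash
python3 -m jog '[[0,0,0.04,0,1],[0,0,0.08,0,1],[0,0,0.09,0,1],[0,0,0.09,0,1],[0,0,0.09,0,1]]' ; python3 - <<'E'
from h import *
st();s=arm.read_state();print(insh(s['ee_pos']),s['ee_pos'],tool(sh(-.315,-.06,.0205)))
P=cloud(grab('wrist'));
for v in (20,80,140): print(v,np.round(np.median(P[v-2:v+3,300:318].reshape(-1,3),0),4))
E
```

```text
t: 7.05
ee_pos: [0.537, -0.3467, 0.0221]
tool_rot: [-0.0, 0.999, 0.041, -0.0]
contact_force: [0.2, 1.1, 0.3]
gripper_width: 0.0214
finger_force: 60.0
t 7.05 p [ 0.537  -0.3467  0.0221] xaxis [ 0.997  0.083 -0.   ] yaxis [ 0.083 -0.997 -0.   ] F [0.2 1.1 0.3] w 0.0214 ff 60.0 q [-0.73  0.45  1.78 -0.    0.91  0.76]
[-0.1458 -0.0649] [ 0.53699333 -0.34667381  0.0221323 ] [-0.846 -0.025  0.008]
20 [ 0.63   -0.338   0.0279]
80 [ 0.6098 -0.3396  0.028 ]
140 [ 0.5919 -0.3413  0.0624]
```

```bash
python3 -m jog '[[0,0,0.01,0,1],[-0.05,0,0.01,0,1],[-0.1,0,0.01,0,1],[-0.15,0,0.01,0,1],[-0.2,0,0.01,0,1],[-0.25,0,0.01,0,1],[-0.3,0,0.01,0,1],[-0.36,0,0.01,0,1],[-0.42,0,0.01,0,1],[-0.48,0,0.01,0,1],[-0.54,0,0.01,0,1],[-0.6,0,0.01,0,1]]' |sed -n 1,4p; python3 -m jog '[[-0.06,0,0,0,1],[-0.12,0,0,0,1],[-0.18,0,0,0,1],[-0.24,0,0,0,1],[-0.24,0,0,0,1]]'; python3 - <<'E'
from h import *
s=arm.read_state();print(insh(s['ee_pos']))
d=grab('scene');crop(d,160,160,360,310,4,'drag1.png')
E
```

```text
t: 8.3
ee_pos: [0.4165, -0.3567, 0.0204]
tool_rot: [0.0, 0.999, 0.041, 0.0]
contact_force: [0.1, 0.1, -1.2]
t: 8.8
ee_pos: [0.3681, -0.3603, 0.0201]
tool_rot: [-0.0, 0.999, 0.041, -0.0]
contact_force: [0.1, -0.4, -1.8]
gripper_width: 0.0216
finger_force: 60.0
[-0.3153 -0.0646]
```

View pics/drag1.png

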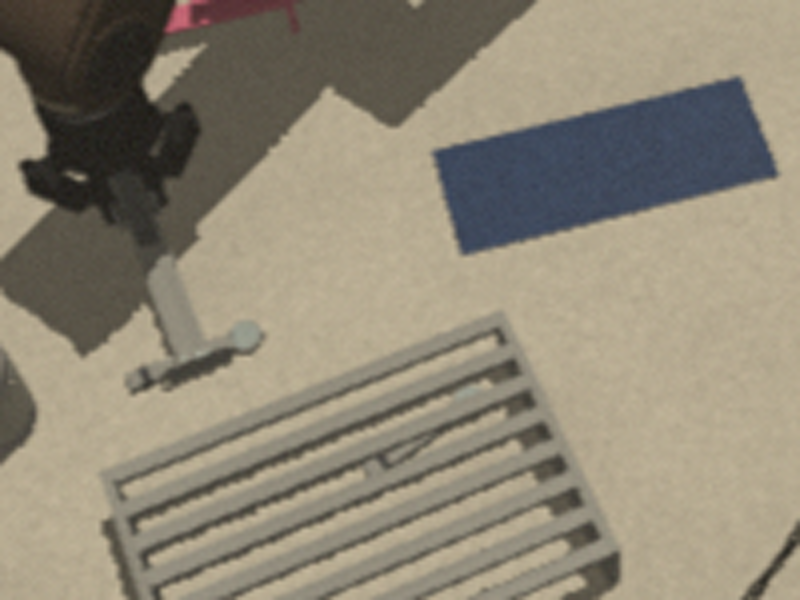

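The mirror is out and lies just ahead of the lip, with its disc at crop (245,335). The second is still under the grille, with its disc at crop (475,395). Next I'll lift, shift sideways and insert for it.

```bash
python3 -m jog '[[0,0,-0.1,0,1],[0.1,0,-0.1,0,1],[0.17,-0.1,-0.1,0,1],[0.17,-0.25,-0.1,0,1],[0.17,-0.4,-0.1,0,1],[0.17,-0.55,-0.1,0,1],[0.17,-0.64,-0.1,0,1],[0.17,-0.64,-0.1,0,1],[0.17,-0.64,-0.1,0,1]]' |sed -n 1,4p; python3 - <<'E'
from h import *
st();s=arm.read_state();print(insh(s['ee_pos']),tool(sh(-.158,.063,.040)))
E
```

```text
t: 9.75
ee_pos: [0.3937, -0.2307, 0.0408]
tool_rot: [0.001, 0.999, 0.042, 0.001]
contact_force: [0.3, -0.7, -0.3]
t 9.75 p [ 0.3937 -0.2307  0.0408] xaxis [0.996 0.084 0.001] yaxis [ 0.084 -0.996  0.002] F [ 0.3 -0.7 -0.3] w 0.0222 ff 60.0 q [-0.75  0.06  2.23 -0.    0.85  0.73]
[-0.2791  0.0625] [ 0.606 -0.002  0.005]
```

```bash
python3 -m jog '[[0.12,0,0,0,1],[0.24,0,0,0,1],[0.36,0,0,0,1],[0.48,0,0,0,1],[0.56,0,0,0,1],[0.6,0,0,0,1],[0.6,0,0,0,1],[0.6,0,0,0,1],[0.6,0,0.05,0,1],[0.6,0,0.1,0,1],[0.6,0,0.1,0,1],[0.6,0,0.1,0,1]]' ; python3 - <<'E'
from h import *
st();s=arm.read_state();print(insh(s['ee_pos']))
P=cloud(grab('wrist'));
for v in (20,80): print(v,np.round(np.median(P[v-2:v+3,300:318].reshape(-1,3),0),4))
E
```

```text
t: 10.95
ee_pos: [0.5118, -0.2199, 0.0195]
tool_rot: [-0.001, 0.999, 0.041, -0.001]
contact_force: [-0.1, -0.9, -0.8]
gripper_width: 0.0214
finger_force: 60.0
t 10.95 p [ 0.5118 -0.2199  0.0195] xaxis [ 0.997  0.082 -0.001] yaxis [ 0.082 -0.997 -0.001] F [-0.1 -0.9 -0.8] w 0.0214 ff 60.0 q [-0.59  0.3   1.99 -0.    0.85  0.9 ]
[-0.1605  0.0635]
20 [ 0.5986 -0.212   0.0572]
80 [ 0.583  -0.2134  0.0624]
```

```bash
python3 -m jog '[[-0.05,0,0,0,1],[-0.1,0,0,0,1],[-0.15,0,0,0,1],[-0.2,0,0,0,1],[-0.25,0,0,0,1],[-0.3,0,0,0,1],[-0.36,0,0,0,1],[-0.42,0,0,0,1],[-0.48,0,0,0,1],[-0.54,0,0,0,1],[-0.6,0,0,0,1],[-0.66,0,0,0,1]]' |sed -n 1,4p; python3 -m jog '[[-0.05,0,0,0,1],[-0.05,0,0,0,1]]'; python3 - <<'E'
from h import *
st();s=arm.read_state();print(insh(s['ee_pos']))
d=grab('scene');crop(d,160,160,360,310,4,'drag2.png')
E
```

```text
t: 12.2
ee_pos: [0.38, -0.2312, 0.0204]
tool_rot: [0.0, 0.999, 0.041, 0.0]
contact_force: [-0.1, 0.3, -1.2]
t: 12.4
ee_pos: [0.3697, -0.2317, 0.0201]
tool_rot: [-0.0, 0.999, 0.041, -0.0]
contact_force: [0.4, 0.4, -1.1]
gripper_width: 0.0217
finger_force: 60.0
t 12.4 p [ 0.3697 -0.2317  0.0201] xaxis [ 0.997  0.082 -0.001] yaxis [ 0.082 -0.997 -0.001] F [ 0.4  0.4 -1.1] w 0.0217 ff 60.0 q [-0.79  0.06  2.28 -0.    0.8   0.7 ]
[-0.3031  0.0634]
```

View pics/drag2.png

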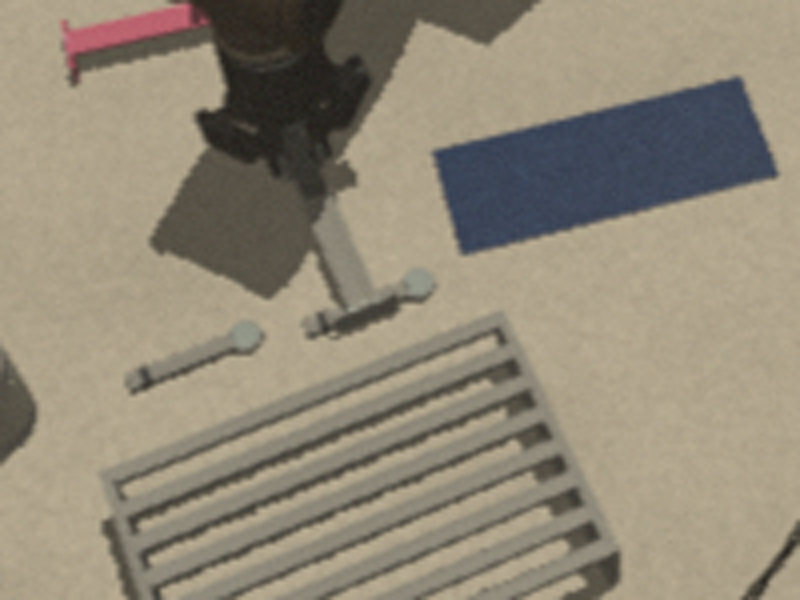

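Both mirrors are out, A at crop (195,360) and B at crop (365,305), heads towards +y. The retractor goes back to the mat now.

```bash
python3 -m jog '[[0.1,0,-0.25,0,1],[0.3,0,-0.4,0,1],[0.41,-0.1,-0.4,-0.04,1],[0.41,-0.25,-0.4,-0.085,1],[0.41,-0.4,-0.4,-0.13,1],[0.41,-0.55,-0.4,-0.175,1],[0.41,-0.7,-0.4,-0.22,1],[0.41,-0.85,-0.4,-0.265,1],[0.41,-0.95,-0.4,-0.31,1],[0.41,-0.95,-0.4,-0.355,1],[0.41,-0.95,-0.4,-0.4,1],[0.41,-0.95,-0.4,-0.448,1]]' |sed -n 1,4p; python3 -m jog '[[0,0,0,0,1],[0,0,0,0,1],[0,0,0,0,1]]' >/dev/null; python3 - <<'E'
from h import *
st();print(tool([.4365,-.036,.019]))
P=cloud(grab('wrist'));
for v in (20,80,140): print(v,np.round(np.median(P[v-2:v+3,300:318].reshape(-1,3),0),4))
E
```

```text
t: 13.65
ee_pos: [0.4374, -0.0354, 0.1005]
tool_rot: [0.0, 0.733, 0.68, 0.0]
contact_force: [0.1, -0.0, -0.7]
t 13.95 p [ 0.4372 -0.0359  0.1003] xaxis [0.083 0.997 0.   ] yaxis [ 0.997 -0.083  0.   ] F [-0.7  0.5 -1.6] w 0.0213 ff 60.0 q [-0.31 -0.09  2.24  0.    0.99 -0.23]
[-0.001 -0.003  0.407]
20 [0.4436 0.0578 0.1063]
80 [0.4419 0.0376 0.1062]
140 [0.44   0.0158 0.1064]
```

```bash
python3 -m jog '[[0,0,0.15,0,1],[0,0,0.3,0,1],[0,0,0.36,0,1],[0,0,0.4,0,1],[0,0,0.41,0,1],[0,0,0.41,0,1],[0,0,0.41,0,-1],[0,0,0.41,0,-1],[0,0,0.41,0,-1],[0,0,0.41,0,-1],[0,0,0.41,0,-1],[0,0,0,0,-1]]'; python3 -m jog '[[0,0,-0.3,0,-1],[0,0,-0.5,0,-1],[0,0,-0.6,0,-1],[0,0,-0.6,0,-1]]'|sed -n 2p;python3 - <<'E'
from h import *
st()
d=grab('wrist');P=cloud(d);ds=grab('scene')
W=cv2.resize(d['img'],(400,250));S=cv2.resize(ds['img'][165:240,250:370],(400,250),interpolation=cv2.INTER_CUBIC)
S2=cv2.resize(ds['img'][140:265,365:565],(400,250),interpolation=cv2.INTER_CUBIC);S3=cv2.resize(ds['img'][215:277,180:280],(400,250),interpolation=cv2.INTER_CUBIC)
cv2.imwrite('pics/rest.png',cv2.cvtColor(np.vstack([np.hstack([W,S]),np.hstack([S2,S3])]),cv2.COLOR_RGB2BGR))
E
```

```text
t: 15.2
ee_pos: [0.4309, -0.034, 0.0617]
tool_rot: [-0.008, 0.735, 0.678, -0.005]
contact_force: [0.2, 0.4, -0.4]
gripper_width: 0.0855
finger_force: 0.0
ee_pos: [0.4396, -0.0366, 0.1929]
t 15.6 p [ 0.4396 -0.0366  0.1929] xaxis [ 0.081  0.997 -0.002] yaxis [ 0.997 -0.081  0.009] F [0.1 0.  0.1] w 0.0853 ff 0.0 q [-0.31 -0.22  2.17  0.    1.18 -0.23]
```

View pics/rest.png

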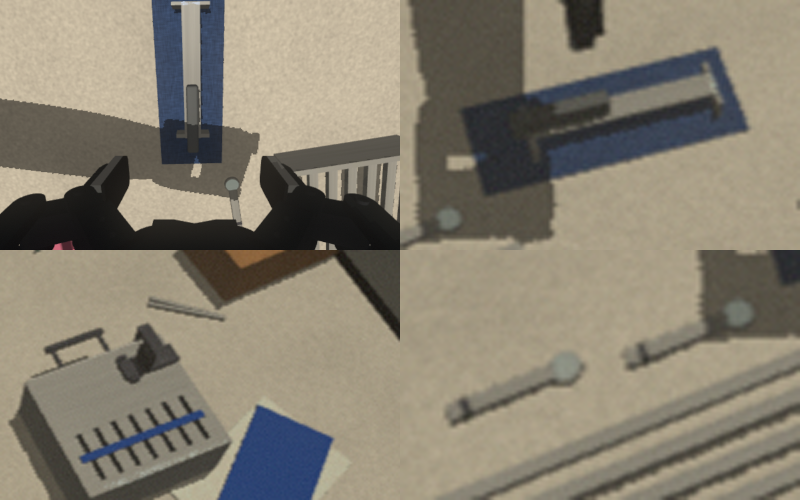

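The retractor rests on its heel and lip on the mat, and both mirrors show clearly at lower right. Next I'll locate the catch block and the handle.

```bash
python3 - <<'E'
from h import *
grab('side')
for n in('scene','side'):
    q=cloud(load(n)).reshape(-1,3);q=q[(q[:,0]>.45)&(q[:,0]<.8)&(q[:,1]>.1)&(q[:,1]<.45)]
    for lo,hi in((.120,.14),(.094,.118)):
        s=q[(q[:,2]>lo)&(q[:,2]<hi)][:,:2].astype(np.float32)
        if len(s)>5: print(n,lo,len(s),np.round(np.percentile(s,[3,50,97],axis=0),3).tolist(),cv2.minAreaRect(s))
    s=q[(q[:,2]>.05)&(q[:,2]<.08)&(q[:,0]<.535)][:,:2].astype(np.float32); print('handle',len(s),cv2.minAreaRect(s))
    t=q[abs(q[:,2]-.09)<.004][:,:2].astype(np.float32);print('top',np.round(np.percentile(t,[1,99],axis=0),3).tolist())
print(tool([.607,.325,.2]))
E
```

```text
scene 0.12 58 [[0.595, 0.32], [0.61, 0.326], [0.622, 0.335]] ((0.6077269911766052, 0.327629953622818), (0.015364165417850018, 0.028975961729884148), 87.93466186523438)
scene 0.094 748 [[0.558, 0.174], [0.622, 0.313], [0.757, 0.378]] ((0.659446120262146, 0.27118757367134094), (0.22288550436496735, 0.22959686815738678), 2.0589311122894287)
handle 134 ((0.5215726494789124, 0.2654532790184021), (0.023215986788272858, 0.09903501719236374), 2.322460889816284)
top [[0.571, 0.156], [0.77, 0.385]]
side 0.12 89 [[0.593, 0.326], [0.606, 0.336], [0.619, 0.34]] ((0.6062999367713928, 0.3342067003250122), (0.02873750776052475, 0.01621418073773384), 14.504498481750488)
side 0.094 527 [[0.551, 0.254], [0.598, 0.359], [0.714, 0.386]] ((0.662792980670929, 0.28552407026290894), (0.17967060208320618, 0.23791128396987915), 16.77075958251953)
handle 180 ((0.5219306945800781, 0.2684955596923828), (0.024156799539923668, 0.1033473014831543), 0.6545310616493225)
top [[0.57, 0.162], [0.768, 0.39]]
[ 1.866  0.705 -0.067]
```

```bash
python3 -m jog '[[0.2,0.08,0,-0.045,-1],[0.4,0.16,0,-0.09,-1],[0.6,0.24,0,-0.135,-1],[0.8,0.3,0,-0.18,-1],[1,0.35,0,-0.225,-1],[1,0.35,0,-0.27,-1],[1,0.35,0,-0.315,-1],[1,0.35,0,-0.36,-1],[1,0.35,0,-0.405,-1],[1,0.35,0,-0.45,-1],[1,0.35,0,-0.495,-1],[1,0.35,0,-0.542,-1]]' |sed -n 1,4p; python3 - <<'E'
from h import *
st();print(tool([.607,.330,.103]))
E
```

```text
t: 16.95
ee_pos: [0.5215, 0.1576, 0.185]
tool_rot: [-0.003, -0.028, 1.0, -0.0]
contact_force: [0.2, -0.8, 0.4]
t 16.95 p [0.5215 0.1576 0.185 ] xaxis [-0.998 -0.057  0.006] yaxis [-0.057  0.998 -0.   ] F [ 0.2 -0.8  0.4] w 0.0856 ff 0.0 q [ 0.11  0.05  1.94 -0.    1.16 -1.52]
[-0.478  0.836  0.407]
```

```bash
python3 -m jog '[[-0.15,0.25,0,0,-1],[-0.3,0.5,0,0,-1],[-0.45,0.75,0,0,-1],[-0.478,0.836,0,0,-1],[-0.478,0.836,0.15,0,-1],[-0.478,0.836,0.3,0,-1],[-0.478,0.836,0.38,0,-1],[-0.478,0.836,0.38,0,-1],[-0.478,0.836,0.38,0,-0.2],[-0.478,0.836,0.38,0,0.2],[-0.478,0.836,0.38,0,1],[-0.478,0.836,0.38,0,1]]'; python3 -m jog '[[0,0,0,0,1],[0,0,0,0,1],[0,0,0,0,1]]'; python3 - <<'E'
from h import *
st()
E
```

```text
t: 18.15
ee_pos: [0.6109, 0.3298, 0.1141]
tool_rot: [0.001, -0.025, 1.0, 0.0]
contact_force: [-0.1, -0.7, -0.1]
gripper_width: 0.0281
finger_force: 0.0
t: 18.45
ee_pos: [0.6106, 0.3306, 0.1138]
tool_rot: [0.001, -0.025, 1.0, 0.001]
contact_force: [-0.7, 3.3, 4.7]
gripper_width: 0.0123
finger_force: 60.8
t 18.45 p [0.6106 0.3306 0.1138] xaxis [-0.999 -0.05  -0.002] yaxis [-0.05   0.999  0.002] F [-0.7  3.3  4.7] w 0.0123 ff 60.8 q [ 0.35  0.43  1.61  0.    1.1  -1.27]
```

```bash
python3 -m jog '[[0,0.04,0,0,1],[0,0.08,0,0,1],[0,0.12,0,0,1],[0,0.16,0,0,1],[0,0.2,0,0,1],[0,0.225,0,0,1],[0,0.225,0,0,1],[0,0.225,0,0,1]]'; python3 -m jog '[[0,0,0,0,-0.6],[0,0,0,0,-0.6],[0,0,0,0,-0.6],[0,0,-0.2,0,-0.6],[0,0,-0.4,0,-0.6],[0,0,-0.4,0,-0.6]]'; python3 - <<'E'
from h import *
grab('side')
for n in('scene','side'):
    q=cloud(grab(n)).reshape(-1,3);q=q[(q[:,0]>.57)&(q[:,0]<.65)&(q[:,1]>.25)&(q[:,1]<.45)]
    s=q[(q[:,2]>.120)&(q[:,2]<.137)];print(n,len(s),np.median(s,0))
st();print(tool([.5205,.263,.15]))
E
```

```text
t: 19.25
ee_pos: [0.6087, 0.375, 0.1138]
tool_rot: [0.001, -0.025, 1.0, 0.0]
contact_force: [-0.9, 0.9, 4.5]
gripper_width: 0.0121
finger_force: 60.9
t: 19.85
ee_pos: [0.6112, 0.3759, 0.2005]
tool_rot: [0.006, -0.025, 1.0, 0.002]
contact_force: [-0.8, 0.6, 2.1]
gripper_width: 0.0683
finger_force: 0.0
scene 60 [0.60723282 0.36986769 0.13122977]
side 93 [0.60429695 0.38034524 0.13008201]
t 20.0 p [0.6076 0.3743 0.1918] xaxis [-0.999 -0.051  0.001] yaxis [-0.051  0.999 -0.   ] F [-0.1  0.6 -1.4] w 0.0685 ff 0.0 q [ 0.41  0.4   1.5  -0.    1.24 -1.21]
[ 0.463 -0.534  0.21 ]
```

```bash
python3 -m jog '[[0.12,-0.13,0,0.045,0],[0.24,-0.27,0,0.09,0],[0.36,-0.4,0,0.135,0],[0.463,-0.52,0,0.18,0],[0.463,-0.52,0,0.225,0],[0.463,-0.52,0,0.27,0],[0.463,-0.52,0,0.315,0],[0.463,-0.52,0,0.36,0],[0.463,-0.52,0,0.405,0],[0.463,-0.52,0,0.45,0],[0.463,-0.52,0,0.5,0],[0.463,-0.52,0,0.5,0]]' |sed -n 5,6p; python3 - <<'E'
from h import *
st()
d=grab('wrist','hnd.png')
P=cloud(d).reshape(-1,3);s=P[(P[:,2]>.055)&(P[:,2]<.074)&(P[:,0]<.545)&(P[:,0]>.49)&(P[:,1]>.19)&(P[:,1]<.35)][:,:2].astype(np.float32)
print(cv2.minAreaRect(s),len(s));print(tool([.5205,.265,.046]))
E
```

```text
gripper_width: 0.0425
finger_force: 0.0
t 21.2 p [0.5194 0.2655 0.1899] xaxis [-0.05   0.999 -0.001] yaxis [ 0.999  0.05  -0.004] F [ 0.4 -0.3  0.7] w 0.0425 ff 0.0 q [ 0.3   0.13  1.84 -0.    1.18  0.25]
((0.5284659266471863, 0.267427921295166), (0.03633539751172066, 0.09961716085672379), 2.4702022075653076) 2506
[-0.002  0.007  0.721]
```

View pics/hnd.png

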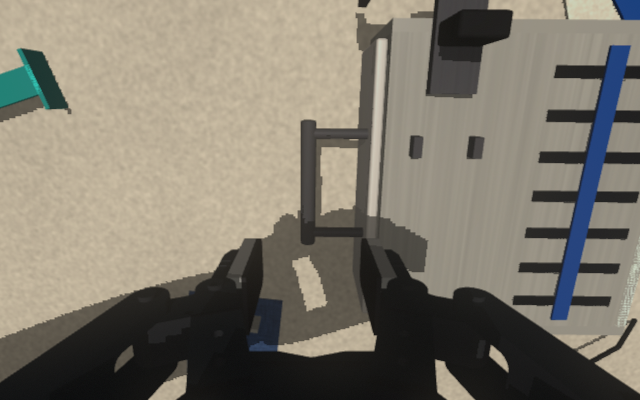

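The handle bar spans (308,122) to (308,243), and the catch is slid away along its bar at (465,40).

```bash
python3 - <<'E'
from h import *
d=load('wrist');a=px(d,309,122,.066);b=px(d,308,243,.066);c=(a+b)/2;print(a,b,c);print(tool([c[0],c[1],.046]))
E
```

```text
[0.5143083  0.31516974 0.066     ] [0.51826415 0.21829094 0.066     ] [0.51628622 0.26673034 0.066     ]
[ 0.007 -0.013  0.721]
```

```bash
python3 -m jog '[[0,-0.014,0.25,0,0],[0,-0.014,0.5,0,0],[0,-0.014,0.65,0,0],[0,-0.014,0.72,0,0],[0,-0.014,0.72,0,0],[0,-0.014,0.72,0,1],[0,-0.014,0.72,0,1],[0,-0.014,0.72,0,1],[0,-0.014,0.72,0,1],[0,-0.014,0.72,0,1]]'; python3 -m jog '[[0,-0.06,0,0,1],[0,-0.12,0,0,1],[0,-0.18,0,0,1],[0,-0.24,0,0,1],[0,-0.3,0,0,1],[0,-0.36,0,0,1],[0,-0.42,0,0,1],[0,-0.48,0,0,1],[0,-0.54,0,0,1],[0,-0.6,0,0,1],[0,-0.65,0,0,1],[0,-0.65,0,0,1]]'
```

```text
t: 22.25
ee_pos: [0.5161, 0.2662, 0.0506]
tool_rot: [-0.002, 0.689, 0.725, -0.002]
contact_force: [-8.0, 0.1, 5.7]
gripper_width: 0.0097
finger_force: 58.5
t: 23.45
ee_pos: [0.3876, 0.2608, 0.0505]
tool_rot: [-0.0, 0.689, 0.725, 0.002]
contact_force: [-1.8, 4.5, 9.9]
gripper_width: 0.0097
finger_force: 61.2
```

```bash
python3 -m jog '[[0,0,0,0,0],[0,0,0,0,0],[0,0,0,0,0],[0,0,-0.25,0,0],[0,0,-0.5,0,0],[0,0,-0.65,0,0],[0,0,-0.65,0,0]]' | sed -n 2p; python3 - <<'E'
from h import *
d=grab('scene')
for n,(t,h) in dict(A=((193.5,255.5),(221.2,244.2)),B=((236.5,241.2),(264.5,230.7))).items():
    a=px(d,*t,.008);b=px(d,*h,.008);u=(b-a)/np.linalg.norm(b-a);print(n,a,b,np.linalg.norm(b-a),'centre',np.round(b-.039*u,4),'yaw',np.degrees(np.arctan2(u[1],u[0])))
st()
crop(d,355,130,505,240,4,'open.png')
E
```

```text
ee_pos: [0.3908, 0.2602, 0.1835]
A [ 0.5038432  -0.39442167  0.008     ] [ 0.49553525 -0.30926008  0.008     ] 0.08556586784589912 centre [ 0.4993 -0.3481  0.008 ] yaw 95.57186549571092
B [ 0.50141286 -0.26391524  0.008     ] [ 0.49585862 -0.1749652   0.008     ] 0.0891232825514427 centre [ 0.4983 -0.2139  0.008 ] yaw 93.57303466253968
t 24.2 p [0.3892 0.2595 0.1805] xaxis [-0.051  0.999  0.001] yaxis [0.999 0.051 0.004] F [-0.7 -0.4  0.3] w 0.0427 ff 0.0 q [ 0.37 -0.14  2.12 -0.    1.15  0.32]
```

View pics/open.png

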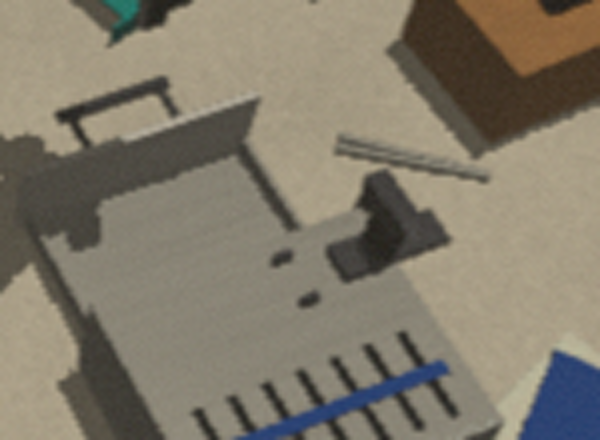

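The drawer is out, and the tray lies open before the housing. Its floor centre is at about (0.509,0.266). Now for mirror B.

```bash
python3 -m jog '[[-0.25,0.05,0,0,-0.5],[-0.5,0.1,0,0,-0.5],[-0.75,0.15,0,0,-0.5],[-1,0.22,0,0,-0.5],[-1,0.22,0,0,-0.5]]' >/dev/null;  python3 -m jog '[[-0.25,0.05,0,0,-0.5],[-0.5,0.1,0,0,-0.5],[-0.75,0.15,0,0,-0.5],[-1,0.2,0,-0.01,-0.5],[-1,0.2,0,-0.01,-0.5]]' >/dev/null; python3 -m jog '[[-0.2,0,0,0,-0.5],[-0.4,0,0,0,-0.5],[-0.4,0,0.15,0,-0.5],[-0.4,0,0.15,0,-0.5],[-0.4,0,0.15,0,-0.5]]' | sed -n 2p; python3 - <<'E'
from h import *
st();d=grab('wrist','mB.png');print(tool([.498,-.214,.003]))
E
```

```text
ee_pos: [0.4974, -0.2136, 0.1462]
t 25.7 p [ 0.4974 -0.2136  0.1462] xaxis [-0.083  0.997  0.004] yaxis [ 0.997  0.083 -0.004] F [ 0.1  0.9 -0.1] w 0.064 ff 0.0 q [-0.59  0.08  1.97  0.    1.09 -0.68]
[-0.001  0.     0.723]
```

View pics/mB.png

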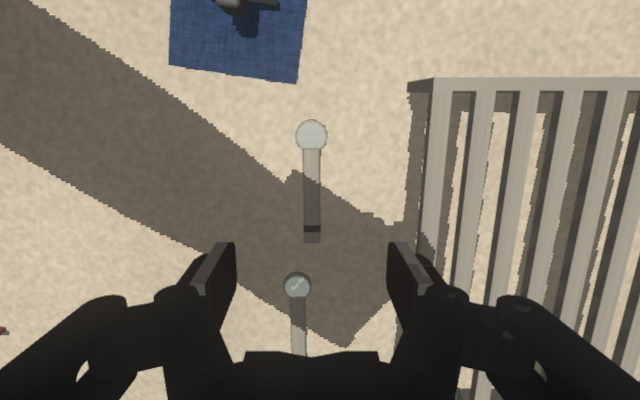

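Mirror B has its disc at (311,135) and bar end at (312,242). Mirror A's disc is at (297,286). My picture allowance is now used up, so the rest is by numbers.

```bash
python3 - <<'E'
from h import *
d=load('wrist')
h=px(d,311,135,.007);t=px(d,312,242,.009);u=(h-t)/np.linalg.norm(h-t);c=h-.039*u;c[2]=.003
print(h,t,np.linalg.norm(h-t),u,c,tool(c))
print('A head',px(d,297,286,.007))
E
```

```text
[ 0.49298943 -0.17451606  0.007     ] [ 0.50137528 -0.26462932  0.009     ] 0.09052470470273223 [-0.092636    0.9954549  -0.02209342] [ 0.49660224 -0.2133388   0.003     ] [ 0.003 -0.007  0.723]
A head [ 0.49163569 -0.30877334  0.007     ]
```

```bash
python3 -m jog '[[0,-0.006,0.25,0,-0.5],[0,-0.006,0.5,0,-0.5],[0,-0.006,0.65,0,-0.5],[0,-0.006,0.71,0,-0.5],[0,-0.006,0.71,0,-0.5],[0,-0.006,0.71,0,1],[0,-0.006,0.71,0,1],[0,-0.006,0.71,0,1],[0,-0.006,0.71,0,1],[0,-0.006,0.71,0,1],[0,-0.006,0.71,0,1]]'; python3 -m jog '[[0,0,-0.15,0,1],[0,0,-0.4,0,1],[0,0,-0.65,0,1],[0,0,-0.8,0,1]]'; python3 - <<'E'
from h import *
st()
E
```

```text
t: 26.85
ee_pos: [0.4986, -0.2165, 0.0083]
tool_rot: [0.001, 0.678, 0.735, 0.0]
contact_force: [-1.6, 0.7, 6.2]
gripper_width: 0.0105
finger_force: 58.7
t: 27.25
ee_pos: [0.4989, -0.2167, 0.1712]
tool_rot: [0.003, 0.678, 0.735, 0.0]
contact_force: [0.9, -0.8, -0.4]
gripper_width: 0.0103
finger_force: 58.6
t 27.25 p [ 0.4989 -0.2167  0.1712] xaxis [-0.082  0.997 -0.004] yaxis [0.997 0.082 0.005] F [ 0.9 -0.8 -0.4] w 0.0103 ff 58.6 q [-0.6   0.05  1.96  0.    1.12 -0.68]
```

```bash
python3 -m jog '[[0.2,0.02,0,0.045,1],[0.4,0.04,0,0.09,1],[0.6,0.06,0,0.135,1],[0.8,0.08,0,0.18,1],[1,0.1,0,0.225,1],[1,0.1,0,0.27,1],[1,0.1,0,0.315,1],[1,0.1,0,0.36,1],[1,0.1,0,0.405,1],[1,0.1,0,0.45,1],[1,0.1,0,0.495,1],[1,0.1,0,0.51,1]]' | tail -2; python3 - <<'E'
from h import *
st();print(tool([.508,.226,.16]))
E
```

```text
gripper_width: 0.0101
finger_force: 58.7
t 28.45 p [ 0.5008 -0.0148  0.1665] xaxis [0.999 0.047 0.   ] yaxis [ 0.047 -0.999  0.   ] F [-1.1 -0.4 -0.1] w 0.0101 ff 58.7 q [-0.23 -0.04  2.06 -0.    1.12  1.29]
[ 0.092 -1.201  0.032]
```

```bash
python3 -m jog '[[0.02,-0.25,0,0,1],[0.04,-0.5,0,0,1],[0.06,-0.75,0,0,1],[0.09,-1,0,0,1],[0.09,-1,0,0,1]]' >/dev/null; python3 -m jog '[[0,-0.2,0,0,1],[0,-0.2,0,0,1],[0,-0.2,0,0,1]]' | tail -2; python3 - <<'E'
from h import *
st();print(tool([.508,.226,.025]))
grab('scene');
for n in('scene','side'):
    d=load(n) if n=='scene' else grab(n);q=cloud(d).reshape(-1,3)
    # tray frame
    T=np.array([.509,.266]);x=np.array([.9987,.051]);y=np.array([-.051,.9987]);r=q[:,:2]-T;s=np.stack([r@x,r@y,q[:,2]],1)
    f=s[(abs(s[:,0])<.058)&(abs(s[:,1])<.085)&(s[:,2]<.03)];print('floor z',np.median(f[:,2]),len(f))
    p=s[(s[:,2]>.06)&(s[:,2]<.09)&(s[:,0]<-.05)&(s[:,0]>-.1)&(abs(s[:,1])<.12)];print('plate',np.round(np.percentile(p,[3,50,97],axis=0),3).tolist())
    w=s[(s[:,2]>.024)&(s[:,2]<.036)&(abs(s[:,0])<.05)&(abs(s[:,1])>.08)&(abs(s[:,1])<.12)];print('walls',np.median(w[w[:,1]>0],0),np.median(w[w[:,1]<0],0))
E
```

```text
gripper_width: 0.0099
finger_force: 58.9
t 29.25 p [0.5066 0.2258 0.1663] xaxis [ 0.999  0.052 -0.   ] yaxis [ 0.052 -0.999  0.001] F [ 0.3  0.6 -1.1] w 0.0099 ff 58.9 q [ 0.24  0.09  1.93 -0.    1.12  1.76]
[ 0.007 -0.001  0.706]
floor z 0.014444377125824914 1030
plate [[-0.088, -0.103, 0.061], [-0.069, -0.036, 0.075], [-0.066, 0.098, 0.084]]
walls [-0.00682361  0.09457842  0.02919518] [-0.00675617 -0.09990522  0.02912343]
floor z 0.013321828976048944 2189
plate [[-0.098, -0.09, 0.061], [-0.073, 0.026, 0.078], [-0.068, 0.106, 0.082]]
walls [-0.00064554  0.09998688  0.028449  ] [-0.00235443 -0.09471647  0.0284562 ]
```

```bash
python3 -m jog '[[0.007,0,0.2,0,1],[0.007,0,0.4,0,1],[0.007,0,0.58,0,1],[0.007,0,0.67,0,1],[0.007,0,0.7,0,1],[0.007,0,0.712,0,1],[0.007,0,0.712,0,1],[0.007,0,0.712,0,0.5],[0.007,0,0.712,0,0.2],[0.007,0,0.712,0,0.2],[0.007,0,0.712,0,0.2]]'; python3 -m jog '[[0,0,-0.2,0,0.2],[0,0,-0.45,0,0.2],[0,0,-0.7,0,0.2],[0,0,-0.7,0,-0.5]]' >/dev/null; python3 - <<'E'
from h import *
st()
d=grab('wrist');q=cloud(d).reshape(-1,3)
T=np.array([.509,.266]);x=np.array([.9987,.051]);y=np.array([-.051,.9987]);r=q[:,:2]-T;s=np.stack([r@x,r@y,q[:,2]],1)
m=s[(abs(s[:,0])<.062)&(abs(s[:,1])<.085)&(s[:,2]>.0185)&(s[:,2]<.04)];print(len(m),cv2.minAreaRect(m[:,:2].astype(np.float32)),np.percentile(m,[2,50,98],axis=0))
for xx in np.arange(-.05,.056,.01):
    k=m[abs(m[:,0]-xx)<.004]; 
    if len(k): print('%.2f'%xx,len(k),np.round([k[:,1].min(),k[:,1].max(),np.median(k[:,2])],3))
E
```

```text
t: 30.45
ee_pos: [0.5086, 0.226, 0.0245]
tool_rot: [-0.0, 1.0, 0.025, 0.001]
contact_force: [0.0, -0.4, -0.2]
gripper_width: 0.0341
finger_force: 0.0
t 30.85 p [0.5133 0.2273 0.1733] xaxis [0.999 0.051 0.017] yaxis [ 0.051 -0.999 -0.003] F [ 0.8 -0.   0.5] w 0.0474 ff 0.0 q [0.24 0.08 1.92 0.   1.12 1.76]
2128 ((0.0013409033417701721, -0.03892349451780319), (0.02502955123782158, 0.10229697078466415), 87.19860076904297) [[-0.04754769 -0.05084511  0.02057532]
 [ 0.01059086 -0.0408885   0.02291812]
 [ 0.05005251 -0.03090087  0.02464154]]
-0.05 67 [-0.047 -0.034  0.023]
-0.04 134 [-0.047 -0.034  0.024]
-0.03 141 [-0.047 -0.034  0.023]
-0.02 142 [-0.047 -0.034  0.023]
-0.01 143 [-0.047 -0.034  0.023]
0.00 142 [-0.047 -0.034  0.023]
0.01 147 [-0.047 -0.034  0.023]
0.02 156 [-0.047 -0.034  0.023]
0.03 199 [-0.051 -0.03   0.022]
0.04 295 [-0.053 -0.028  0.022]
0.05 163 [-0.052 -0.03   0.022]
```

Mirror B lies flat at tray y = -0.04, with its disc towards the housing. Now mirror A.

```bash
python3 -m jog '[[0,0.2,0,-0.045,-0.5],[0,0.4,0,-0.09,-0.5],[0,0.6,0,-0.135,-0.5],[0,0.8,0,-0.18,-0.5],[0,1,0,-0.225,-0.5],[0,1,0,-0.27,-0.5],[0,1,0,-0.315,-0.5],[0,1,0,-0.36,-0.5],[0,1,0,-0.405,-0.5],[0,1,0,-0.45,-0.5],[0,1,0,-0.495,-0.5],[0,1,0,-0.51,-0.5]]' >/dev/null;  python3 - <<'E'
from h import *
st();print(tool([.4965,-.348,.15]))
E
```

```text
t 32.1 p [0.5172 0.0263 0.162 ] xaxis [-0.086  0.996  0.001] yaxis [ 0.996  0.086 -0.003] F [-0.4  0.8 -0.9] w 0.064 ff 0.0 q [-0.15  0.01  2.02 -0.    1.12 -0.23]
[-1.856 -0.263  0.06 ]
```

```bash
python3 -m jog '[[-0.25,-0.03,0,0,-0.5],[-0.5,-0.06,0,0,-0.5],[-0.75,-0.1,0,0,-0.5],[-0.95,-0.13,0,0,-0.5],[-0.95,-0.13,0,0,-0.5]]' >/dev/null;  python3 -m jog '[[-0.25,-0.03,0,0,-0.5],[-0.5,-0.06,0,0,-0.5],[-0.75,-0.1,0.03,0,-0.5],[-0.9,-0.13,0.06,0,-0.5],[-0.9,-0.13,0.06,0,-0.5],[-0.9,-0.13,0.06,0,-0.5]]' >/dev/null;  python3 - <<'E'
from h import *
st()
d=grab('wrist');P=cloud(d);q=P.reshape(-1,3)
m=q[(q[:,0]>.45)&(q[:,0]<.54)&(q[:,1]>-.42)&(q[:,1]<-.28)&(q[:,2]>.0045)&(q[:,2]<.02)]
r=cv2.minAreaRect(m[:,:2].astype(np.float32));print(len(m),r,np.round(cv2.boxPoints(r),3).tolist())
b=m[m[:,1]<-.335];print('bar pts',len(b),np.round(np.percentile(b,[2,50,98],axis=0),4).tolist(),np.polyfit(m[:,1],m[:,0],1))
print(tool([.4965,-.348,.0085]))
E
```

```text
t 33.2 p [ 0.4963 -0.3458  0.1501] xaxis [-0.081  0.997  0.003] yaxis [ 0.997  0.081 -0.002] F [-1.  -1.   0.1] w 0.064 ff 0.0 q [-0.78  0.21  1.82  0.    1.11 -0.86]
2291 ((0.4935222864151001, -0.34767529368400574), (0.025036070495843887, 0.10297929495573044), 2.2446060180664062) [[0.4790000021457672, -0.296999990940094], [0.4830000102519989, -0.4000000059604645], [0.5080000162124634, -0.39899998903274536], [0.5040000081062317, -0.29600000381469727]]
bar pts 1199 [[0.4892, -0.3975, 0.0077], [0.4973, -0.3653, 0.0094], [0.5053, -0.3362, 0.0109]] [-0.09227816  0.46346077]
[-0.016 -0.001  0.711]
```

```bash
python3 -m jog '[[-0.012,-0.005,0.25,0,-0.5],[-0.012,-0.005,0.5,0,-0.5],[-0.012,-0.005,0.65,0,-0.5],[-0.012,-0.005,0.72,0,-0.5],[-0.012,-0.005,0.72,0,-0.5],[-0.012,-0.005,0.72,0,1],[-0.012,-0.005,0.72,0,1],[-0.012,-0.005,0.72,0,1],[-0.012,-0.005,0.72,0,1],[-0.012,-0.005,0.72,0,1],[-0.012,-0.005,0.72,0,1]]'; python3 -m jog '[[0,0,-0.15,0,1],[0,0,-0.4,0,1],[0,0,-0.65,0,1],[0,0,-0.8,0,1]]'|tail -2; python3 -m jog '[[0.2,0.02,0,0.045,1],[0.4,0.04,0,0.09,1],[0.6,0.06,0,0.135,1],[0.8,0.08,0,0.18,1],[1,0.1,0,0.225,1],[1,0.1,0,0.27,1],[1,0.1,0,0.315,1],[1,0.1,0,0.36,1],[1,0.1,0,0.405,1],[1,0.1,0,0.45,1],[1,0.1,0,0.495,1],[1,0.1,0,0.51,1]]' | tail -2; python3 - <<'E'
from h import *
st();print(tool([.505,.306,.16]))
E
```

```text
t: 34.35
ee_pos: [0.4972, -0.3506, 0.0101]
tool_rot: [0.002, 0.678, 0.735, -0.0]
contact_force: [0.2, 1.2, 6.7]
gripper_width: 0.0003
finger_force: 3.1
gripper_width: -0.0
finger_force: 0.0
gripper_width: 0.0001
finger_force: 0.0
t 35.95 p [ 0.4994 -0.1484  0.1679] xaxis [ 0.999  0.047 -0.   ] yaxis [ 0.047 -0.999 -0.   ] F [ 0.1 -0.6 -0.6] w 0.0001 ff 0.0 q [-0.48  0.01  2.01 -0.    1.12  1.04]
[ 0.135 -2.268  0.04 ]
```

The grasp missed: the fingers shut empty. I'll find mirror A again.

```bash
python3 - <<'E'
from h import *
for n in('scene','wrist'):
    d=grab(n);q=cloud(d).reshape(-1,3)
    m=q[(q[:,0]>.40)&(q[:,0]<.56)&(q[:,1]>-.44)&(q[:,1]<-.22)&(q[:,2]>.0055)&(q[:,2]<.02)]
    print(n,len(m), cv2.minAreaRect(m[:,:2].astype(np.float32)) if len(m)>5 else '', np.round(np.median(m,0),4) if len(m) else '')
    if len(m)>30: print(np.polyfit(m[:,1],m[:,0],1),np.round(np.percentile(m,[3,97],axis=0),3).tolist())
E
python3 -m jog '[[0,0.2,0,-0.045,-0.5],[0,0.4,0,-0.09,-0.5],[0,0.6,0,-0.135,-0.5],[0,0.8,0,-0.18,-0.5],[0,0.95,0,-0.225,-0.5],[0,0.95,0,-0.27,-0.5],[0,0.95,0,-0.315,-0.5],[0,0.95,0,-0.36,-0.5],[0,0.95,0,-0.405,-0.5],[0,0.95,0,-0.45,-0.5],[0,0.95,0,-0.495,-0.5],[0,0.95,0,-0.51,-0.5]]' | sed -n 2p
python3 - <<'E'
from h import *
st();d=grab('wrist');q=cloud(d).reshape(-1,3)
m=q[(q[:,0]>.42)&(q[:,0]<.56)&(q[:,1]>-.44)&(q[:,1]<-.25)&(q[:,2]>.0045)&(q[:,2]<.02)]
print(len(m),cv2.minAreaRect(m[:,:2].astype(np.float32)),np.polyfit(m[:,1],m[:,0],1),np.round(np.percentile(m,[1,50,99],axis=0),3).tolist())
E
```

```text
scene 267 ((0.4772668480873108, -0.3313027024269104), (0.1545577496290207, 0.21481509506702423), 1.2871648073196411) [ 0.4981 -0.3452  0.0081]
[-0.17187134  0.43094336] [[0.412, -0.416, 0.006], [0.542, -0.248, 0.015]]
wrist 2054 ((0.498806357383728, -0.34817951917648315), (0.025069741532206535, 0.10391338169574738), 7.609312057495117) [ 0.4973 -0.3424  0.009 ]
[-0.08799792  0.46669352] [[0.485, -0.396, 0.007], [0.506, -0.3, 0.011]]
ee_pos: [0.5091, -0.3381, 0.1679]
t 37.25 p [ 0.5091 -0.3381  0.1679] xaxis [-0.087  0.996  0.   ] yaxis [ 0.996  0.087 -0.   ] F [-0.1  0.2 -0.7] w 0.0641 ff 0.0 q [-0.75  0.21  1.79  0.    1.14 -0.84]
2015 ((0.49680158495903015, -0.3478330075740814), (0.024967899546027184, 0.10366425663232803), 4.991359233856201) [-0.08650602  0.46671378] [[0.482, -0.398, 0.006], [0.497, -0.338, 0.009], [0.507, -0.298, 0.011]]
```

```bash
python3 - <<'E'
from h import *
print(tool([.497,-.348,.002]))
E
```

```text
[-0.044 -0.064  0.829]
```

```bash
python3 -m jog '[[-0.044,-0.064,0.25,0,-0.5],[-0.044,-0.064,0.5,0,-0.5],[-0.044,-0.064,0.7,0,-0.5],[-0.044,-0.064,0.8,0,-0.5],[-0.044,-0.064,0.829,0,-0.5],[-0.044,-0.064,0.829,0,-0.5],[-0.044,-0.064,0.829,0,-0.5]]'|sed -n 2,4p; python3 -m jog '[[0,0,0,0,0],[0,0,0,0,1],[0,0,0,0,1],[0,0,0,0,1],[0,0,0,0,1],[0,0,0,0,1],[0,0,0,0,1]]';  python3 -m jog '[[0,0,-0.1,0,1],[0,0,-0.3,0,1],[0,0,-0.55,0,1],[0,0,-0.8,0,1],[0,0,-0.8,0,1]]'|tail -2
```

```text
ee_pos: [0.4983, -0.3491, 0.004]
tool_rot: [0.002, 0.677, 0.736, -0.0]
contact_force: [0.4, -0.1, 1.2]
t: 38.7
ee_pos: [0.4977, -0.3484, 0.0032]
tool_rot: [0.001, 0.678, 0.736, 0.0]
contact_force: [-0.7, 1.1, 5.5]
gripper_width: 0.012
finger_force: 60.5
gripper_width: 0.0116
finger_force: 59.8
```

```bash
python3 -m jog '[[0.2,0.02,0,0.045,1],[0.4,0.04,0,0.09,1],[0.6,0.06,0,0.135,1],[0.8,0.08,0,0.18,1],[1,0.1,0,0.225,1],[1,0.1,0,0.27,1],[1,0.1,0,0.315,1],[1,0.1,0,0.36,1],[1,0.1,0,0.405,1],[1,0.1,0,0.45,1],[1,0.1,0,0.495,1],[1,0.1,0,0.51,1]]' | tail -2; python3 -m jog '[[0,-0.25,0,0,1],[0,-0.5,0,0,1],[0,-0.75,0,0,1],[0,-1,0,0,1],[0,-1,0,0,1]]' | tail -2;python3 - <<'E'
from h import *
st();print(tool([.507,.306,.16]))
E
```

```text
gripper_width: 0.0113
finger_force: 59.8
gripper_width: 0.0118
finger_force: 59.8
t 40.9 p [0.4889 0.0578 0.1609] xaxis [ 0.998  0.057 -0.002] yaxis [ 0.057 -0.998 -0.002] F [-0.1 -0.4 -0. ] w 0.0118 ff 59.8 q [-0.09 -0.05  2.08  0.    1.11  1.42]
[ 0.162 -1.234  0.007]
```

```bash
python3 -m jog '[[0.03,-0.25,0,0,1],[0.06,-0.5,0,0,1],[0.1,-0.75,0,0,1],[0.13,-1,0,0,1],[0.13,-1,0,0,1]]' >/dev/null; python3 -m jog '[[0.03,-0.234,0,0,1],[0.03,-0.234,0,0,1],[0.03,-0.234,0,0,1]]' | tail -2;python3 - <<'E'
from h import *
st();print(tool([.507,.306,.0185]))
d=grab('wrist');q=cloud(d).reshape(-1,3);p=np.array(arm.read_state()['ee_pos'])
m=q[(abs(q[:,0]-p[0])<.09)&(abs(q[:,1]-p[1])<.04)&(q[:,2]>p[2]-.02)&(q[:,2]<p[2]+.02)&(q[:,0]>p[0]+.015)]
print(len(m),np.round(np.percentile(m,[2,50,98],axis=0),4).tolist())
E
```

```text
gripper_width: 0.0114
finger_force: 59.8
t 41.7 p [0.5098 0.3005 0.161 ] xaxis [ 0.999  0.052 -0.001] yaxis [ 0.052 -0.999  0.001] F [-0.5  0.3 -0.2] w 0.0114 ff 59.8 q [ 0.36  0.17  1.85 -0.    1.13  1.88]
[-0.011 -0.029  0.713]
4132 [[0.526, 0.2913, 0.1639], [0.5461, 0.302, 0.1658], [0.5602, 0.3134, 0.168]]
```

```bash
python3 -m jog '[[-0.011,-0.025,0.2,0,1],[-0.011,-0.025,0.4,0,1],[-0.011,-0.025,0.58,0,1],[-0.011,-0.025,0.66,0,1],[-0.011,-0.025,0.69,0,1],[-0.011,-0.025,0.708,0,1],[-0.011,-0.025,0.708,0,1],[-0.011,-0.025,0.708,0,0.5],[-0.011,-0.025,0.708,0,0.2],[-0.011,-0.025,0.708,0,0.2],[-0.011,-0.025,0.708,0,0.2]]'; python3 -m jog '[[0,0,-0.2,0,0.2],[0,0,-0.45,0,0.2],[0,0,-0.7,0,0.2],[0,0,-0.8,0,0],[0,0,-0.8,0,0]]' >/dev/null; python3 - <<'E'
from h import *
st()
T=np.array([.509,.266]);x=np.array([.9987,.051]);y=np.array([-.051,.9987])
for n in('wrist','scene'):
    d=grab(n);q=cloud(d).reshape(-1,3);r=q[:,:2]-T;s=np.stack([r@x,r@y,q[:,2]],1)
    for lo,hi in((-.085,-.005),(.005,.085)):
        m=s[(abs(s[:,0])<.062)&(s[:,1]>lo)&(s[:,1]<hi)&(s[:,2]>.0195)&(s[:,2]<.04)]
        if len(m)>10: print(n,len(m),cv2.minAreaRect(m[:,:2].astype(np.float32)),np.round(np.percentile(m,[3,50,97],axis=0),3).tolist())
# other unexplained mirror-like blobs are checked by scene in the reachable band
P=cloud(load('scene'));Z=cv2.GaussianBlur(np.where(load('scene')['z_map']>0,P[...,2],0).astype(np.float32),(3,3),0)
k=((Z>.005)&(Z<.03)&(P[...,0]>.3)&(P[...,0]<.95)&(abs(P[...,1])<.75)).astype(np.uint8)
k=cv2.morphologyEx(k,cv2.MORPH_OPEN,np.ones((2,2)))
n,l,st_,c=cv2.connectedComponentsWithStats(k)
for i in range(1,n):
    if st_[i,4]>50: 
        b=P[l==i]; print('blob px',np.round(c[i]),st_[i,4],np.round(np.median(b,0),3))
E
```

```text
t: 42.85
ee_pos: [0.5079, 0.306, 0.0212]
tool_rot: [-0.0, 1.0, 0.025, 0.001]
contact_force: [-0.6, -0.5, -0.0]
gripper_width: 0.0343
finger_force: 0.0
t 43.35 p [0.5102 0.3069 0.1861] xaxis [0.999 0.051 0.01 ] yaxis [ 0.051 -0.999 -0.003] F [-0.6 -0.5  0.3] w 0.0427 ff 0.0 q [0.37 0.15 1.82 0.   1.16 1.89]
wrist 2044 ((0.0011808909475803375, -0.037882063537836075), (0.025554150342941284, 0.10284104943275452), 86.21385955810547) [[-0.046, -0.049, 0.02], [0.01, -0.04, 0.023], [0.049, -0.031, 0.025]]
wrist 1961 ((0.0020858272910118103, 0.039231885224580765), (0.10395870357751846, 0.024364048615098), 0.41232335567474365) [[-0.045, 0.03, 0.021], [0.012, 0.039, 0.023], [0.05, 0.048, 0.025]]
scene 112 ((-0.01434498094022274, -0.045486606657505035), (0.07926078885793686, 0.07877463102340698), 80.2701644897461) [[-0.049, -0.072, 0.02], [-0.012, -0.043, 0.023], [0.024, -0.028, 0.029]]
scene 111 ((-0.017032712697982788, 0.04680179804563522), (0.08655545860528946, 0.06959421187639236), 5.480976104736328) [[-0.051, 0.018, 0.02], [-0.01, 0.037, 0.023], [0.026, 0.064, 0.029]]
blob px [483. 152.] 323 [0.481 0.566 0.013]
blob px [395. 186.] 1665 [0.487 0.264 0.016]
blob px [457. 170.] 122 [0.492 0.489 0.007]
blob px [321. 197.] 433 [0.447 0.034 0.022]
blob px [417. 254.] 410 [0.766 0.175 0.012]
blob px [502. 253.] 2290 [0.81  0.468 0.007]
blob px [ 95. 252.] 187 [ 0.402 -0.659  0.01 ]
blob px [162. 270.] 82 [ 0.52  -0.486  0.009]
blob px [367. 311.] 455 [0.828 0.001 0.007]
blob px [125. 345.] 1133 [ 0.716 -0.61   0.025]
```

Both mirrors lie flat in the tray at y = ±0.04, heads towards the housing. The depth scan shows no other mirror on the bench. Next I'll shut the drawer by its handle.

```bash
python3 -m jog '[[-0.2,0.07,0,-0.045,0],[-0.4,0.14,0,-0.09,0],[-0.62,0.204,0,-0.135,0],[-0.62,0.204,0,-0.18,0],[-0.62,0.204,0,-0.225,0],[-0.62,0.204,0,-0.27,0],[-0.62,0.204,0,-0.315,0],[-0.62,0.204,0,-0.36,0],[-0.62,0.204,0,-0.405,0],[-0.62,0.204,0,-0.45,0],[-0.62,0.204,0,-0.5,0],[-0.62,0.204,0,-0.5,0]]' >/dev/null; python3 - <<'E'
from h import *
st();print(tool([.388,.260,.05]))
E
```

```text
t 44.65 p [0.3844 0.2581 0.1778] xaxis [-0.051  0.999 -0.002] yaxis [ 0.999  0.051 -0.005] F [ 0.2  0.8 -0.2] w 0.0427 ff 0.0 q [ 0.37 -0.14  2.13 -0.    1.16  0.32]
[0.01  0.022 0.639]
```

```bash
python3 -m jog '[[0,0.022,0.2,0,0],[0,0.022,0.42,0,0],[0,0.022,0.57,0,0],[0,0.022,0.64,0,0],[0,0.022,0.64,0,0],[0,0.022,0.64,0,1],[0,0.022,0.64,0,1],[0,0.022,0.64,0,1],[0,0.022,0.64,0,1],[0,0.022,0.64,0,1]]'; python3 -m jog '[[0,0.05,0,0,1],[0,0.1,0,0,1],[0,0.15,0,0,1],[0,0.2,0,0,1],[0,0.25,0,0,1],[0,0.3,0,0,1],[0,0.35,0,0,1],[0,0.4,0,0,1],[0,0.45,0,0,1],[0,0.5,0,0,1],[0,0.55,0,0,1],[0,0.59,0,0,1]]'; python3 -m jog '[[0,0.03,0,0,1],[0,0.05,0,0,1],[0,0.06,0,0,1],[0,0.065,0,0,1],[0,0.065,0,0,1]]'
```

```text
t: 45.65
ee_pos: [0.3907, 0.2591, 0.0535]
tool_rot: [0.0, 0.689, 0.725, 0.001]
contact_force: [-2.2, -0.2, 3.7]
gripper_width: 0.0096
finger_force: 58.9
t: 46.85
ee_pos: [0.5098, 0.2642, 0.0535]
tool_rot: [0.001, 0.689, 0.725, -0.0]
contact_force: [-1.6, -4.4, 6.0]
gripper_width: 0.0098
finger_force: 59.2
t: 47.35
ee_pos: [0.5162, 0.2644, 0.0533]
tool_rot: [-0.004, 0.689, 0.725, -0.007]
contact_force: [-17.1, -7.2, 19.7]
gripper_width: 0.0095
finger_force: 60.9
```

The drawer is against its stop, so I'll release it and go to the catch.

```bash
python3 -m jog '[[0,-0.03,0,0,1],[0,-0.03,0,0,0],[0,-0.03,0,0,0],[0,-0.03,0,0,0],[0,-0.03,-0.25,0,0],[0,-0.03,-0.5,0,0],[0,-0.03,-0.7,0,0],[0,-0.03,-0.7,0,0]]' | sed -n 2p; python3 -m jog '[[0.1,0.1,0,-0.045,-0.6],[0.2,0.2,0,-0.09,-0.6],[0.3,0.3,0,-0.135,-0.6],[0.4,0.4,0,-0.18,-0.6],[0.5,0.48,0,-0.225,-0.6],[0.53,0.48,0,-0.27,-0.6],[0.53,0.48,0,-0.315,-0.6],[0.53,0.48,0,-0.36,-0.6],[0.53,0.48,0,-0.405,-0.6],[0.53,0.48,0,-0.45,-0.6],[0.53,0.48,0,-0.5,-0.6],[0.53,0.48,0,-0.5,-0.6]]' >/dev/null; python3 - <<'E'
from h import *
st();print(tool([.6075,.375,.112]))
for n in('scene','side'):
    q=cloud(grab(n)).reshape(-1,3)
    s=q[(q[:,2]>.05)&(q[:,2]<.08)&(q[:,0]<.535)&(q[:,0]>.35)&(q[:,1]>.2)&(q[:,1]<.33)];print('handle',len(s),np.median(s,0))
    s=q[(q[:,2]>.120)&(q[:,2]<.137)&(q[:,0]>.57)&(q[:,0]<.65)&(q[:,1]>.3)&(q[:,1]<.42)];print('catch',len(s),np.median(s,0) if len(s) else '')
E
```

```text
ee_pos: [0.5195, 0.2669, 0.2007]
t 49.35 p [0.6054 0.376  0.191 ] xaxis [-0.999 -0.051  0.002] yaxis [-0.051  0.999 -0.   ] F [ 0.5  0.2 -0.3] w 0.0684 ff 0.0 q [ 0.41  0.4   1.51  0.    1.24 -1.21]
[-0.011 -0.005  0.395]
handle 136 [0.51893995 0.2627142  0.06618039]
catch 63 [0.60598615 0.36985875 0.12998018]
handle 176 [0.51617673 0.27544509 0.06555332]
catch 93 [0.60442778 0.37985627 0.12975551]
```

```bash
python3 -m jog '[[-0.01,-0.005,0.2,0,-0.6],[-0.01,-0.005,0.35,0,-0.6],[-0.01,-0.005,0.395,0,-0.6],[-0.01,-0.005,0.395,0,0],[-0.01,-0.005,0.395,0,1],[-0.01,-0.005,0.395,0,1],[-0.01,-0.005,0.395,0,1],[-0.01,-0.005,0.395,0,1],[-0.01,-0.005,0.395,0,1]]'; python3 -m jog '[[0,-0.04,0,0,1],[0,-0.08,0,0,1],[0,-0.12,0,0,1],[0,-0.16,0,0,1],[0,-0.2,0,0,1],[0,-0.22,0,0,1],[0,-0.23,0,0,1],[0,-0.235,0,0,1],[0,-0.235,0,0,1],[0,-0.235,0,0,1]]'
```

```text
t: 50.35
ee_pos: [0.6089, 0.3757, 0.1163]
tool_rot: [0.002, -0.025, 1.0, 0.001]
contact_force: [-0.4, -0.9, 6.2]
gripper_width: 0.0126
finger_force: 61.7
t: 51.35
ee_pos: [0.6108, 0.3306, 0.1163]
tool_rot: [0.002, -0.025, 1.0, 0.003]
contact_force: [-1.3, 4.9, 5.9]
gripper_width: 0.0123
finger_force: 61.7
```

```bash
python3 -m jog '[[0,0.01,0,0,-0.6],[0,0.01,0,0,-0.6],[0,0.01,0,0,-0.6],[0,0.01,-0.25,0,-0.6],[0,0.01,-0.5,0,-0.6],[0,0.01,-0.7,0,-0.6],[0,0.01,-0.7,0,-0.6],[0,0.01,-0.7,0,-0.6]]'; python3 - <<'E'
from h import *
for n in('scene','side'):
    q=cloud(grab(n)).reshape(-1,3)
    s=q[(q[:,2]>.05)&(q[:,2]<.08)&(q[:,0]<.535)&(q[:,0]>.35)&(q[:,1]>.2)&(q[:,1]<.33)];print('handle',len(s),np.median(s,0))
    s=q[(q[:,2]>.120)&(q[:,2]<.137)&(q[:,0]>.57)&(q[:,0]<.65)&(q[:,1]>.28)&(q[:,1]<.42)];print('catch',len(s),np.median(s,0) if len(s) else '')
    Q=q[(q[:,0]>.37)&(q[:,0]<.5)&(q[:,1]>-.14)&(q[:,1]<.14)]
    for lo,hi in((.037,.056),(.014,.03)):
        h=Q[(Q[:,2]>lo)&(Q[:,2]<hi)][:,:2].astype(np.float32);print('retr',cv2.minAreaRect(h))
    s=q[(q[:,0]>.43)&(q[:,0]<.55)&(q[:,1]>.44)&(q[:,1]<.56)&(q[:,2]>.004)&(q[:,2]<.012)];print('tweez',np.median(s,0))
E
```

```text
t: 52.15
ee_pos: [0.6105, 0.3299, 0.2549]
tool_rot: [0.001, -0.025, 1.0, 0.0]
contact_force: [-0.1, -0.6, -0.5]
gripper_width: 0.0682
finger_force: 0.0
handle 134 [0.51858845 0.26314057 0.06604561]
catch 57 [0.6090775  0.32609171 0.13053963]
retr ((0.4771527647972107, -0.056529831141233444), (0.09499584883451462, 0.019053667783737183), 89.40841674804688)
retr ((0.47642645239830017, -0.00390421599149704), (0.20075322687625885, 0.04679283872246742), 89.94915771484375)
tweez [0.49433947 0.49894414 0.00649799]
handle 178 [0.51613776 0.27618158 0.06506458]
catch 93 [0.60586939 0.33643039 0.12947728]
retr ((0.47608712315559387, -0.053013335913419724), (0.10456029325723648, 0.01672779582440853), 89.94029235839844)
retr ((0.47491148114204407, 0.005201160907745361), (0.0475303940474987, 0.20082032680511475), 0.03571746498346329)
tweez [0.48504086 0.49040256 0.0066206 ]
```

The retractor was knocked about 4 cm sideways to x = 0.476, near the tolerance, so I'll set it back on the mat.

```bash
python3 -m jog '[[0.08,-0.2,0,0.045,-0.6],[0.16,-0.4,0,0.09,-0.6],[0.24,-0.6,0,0.135,-0.6],[0.32,-0.8,0,0.18,-0.6],[0.38,-1,0,0.225,-0.6],[0.38,-1,0,0.27,-0.6],[0.38,-1,0,0.315,-0.6],[0.38,-1,0,0.36,-0.6],[0.38,-1,0,0.405,-0.6],[0.38,-1,0,0.45,-0.6],[0.38,-1,0,0.495,-0.6],[0.38,-1,0,0.517,-0.6]]' >/dev/null; python3 - <<'E'
from h import *
st();print(tool([.4767,-.047,.16]))
E
```

```text
t 53.45 p [0.5428 0.1263 0.2505] xaxis [ 0.007  1.    -0.   ] yaxis [ 1.    -0.007 -0.005] F [-0.4  0.6  0.4] w 0.0684 ff 0.0 q [ 0.05  0.02  1.85 -0.    1.29  0.05]
[-0.869 -0.322  0.454]
```

```bash
python3 -m jog '[[-0.2,-0.08,0.1,0,-0.6],[-0.4,-0.16,0.2,0,-0.6],[-0.6,-0.24,0.3,0,-0.6],[-0.8,-0.322,0.4,0,-0.6],[-0.869,-0.322,0.45,0,-0.6],[-0.869,-0.322,0.45,0,-0.6],[-0.869,-0.322,0.45,0,-0.6]]' >/dev/null; python3 - <<'E'
from h import *
st();d=grab('wrist');q=cloud(d).reshape(-1,3)
Q=q[(q[:,0]>.4)&(q[:,0]<.55)&(q[:,1]>-.14)&(q[:,1]<.14)]
h=Q[(Q[:,2]>.038)&(Q[:,2]<.056)];r=cv2.minAreaRect(h[:,:2].astype(np.float32));print(r,np.round(cv2.boxPoints(r),3).tolist(),np.percentile(h,[1,99],axis=0))
h=Q[(Q[:,2]>.016)&(Q[:,2]<.03)];print(np.polyfit(h[:,1],h[:,0],1),np.median(h,0),np.percentile(h,[1,99],axis=0))
E
```

```text
t 54.15 p [ 0.4793 -0.0466  0.1629] xaxis [0.003 1.    0.001] yaxis [ 1.    -0.003 -0.001] F [-0.1  0.3 -0.3] w 0.0683 ff 0.0 q [-0.31 -0.08  2.1   0.    1.12 -0.31]
((0.47553369402885437, -0.05437779799103737), (0.09433895349502563, 0.01577027514576912), 89.26105499267578) [[0.46700000762939453, -0.10100000351667404], [0.4830000102519989, -0.10199999809265137], [0.48399999737739563, -0.007000000216066837], [0.46799999475479126, -0.007000000216066837]] [[ 0.46742678 -0.09989246  0.04294377]
 [ 0.48319533 -0.0077484   0.04784647]]
[0.01017229 0.47628179] [0.47674272 0.03169218 0.02336035] [[ 0.45531397 -0.0860992   0.02029784]
 [ 0.4947563   0.08812744  0.0251615 ]]
```

```bash
python3 -m jog '[[0,-0.018,0.25,0,-0.6],[0,-0.018,0.5,0,-0.6],[0,-0.018,0.68,0,-0.6],[0,-0.018,0.73,0,-0.6],[0,-0.018,0.73,0,-0.6],[0,-0.018,0.73,0,1],[0,-0.018,0.73,0,1],[0,-0.018,0.73,0,1],[0,-0.018,0.73,0,1],[0,-0.018,0.73,0,1],[0,-0.018,0.73,0,1]]'; python3 -m jog '[[0,0,-0.05,0,1],[0,0,-0.15,0,1],[0.03,-0.1,-0.15,0.017,1],[0.06,-0.2,-0.15,0.017,1],[0.06,-0.2,-0.15,0.017,1],[0.06,-0.2,-0.15,0.017,1],[0.06,-0.2,-0.08,0.017,1],[0.06,-0.2,-0.03,0.017,1],[0.06,-0.2,-0.008,0.017,1],[0.06,-0.2,-0.008,0.017,1]]'
```

```text
t: 55.3
ee_pos: [0.4773, -0.0475, 0.0198]
tool_rot: [0.001, 0.708, 0.706, 0.001]
contact_force: [-0.9, 0.9, 6.6]
gripper_width: 0.0214
finger_force: 58.5
t: 56.3
ee_pos: [0.4359, -0.0351, 0.0198]
tool_rot: [-0.001, 0.727, 0.687, -0.001]
contact_force: [-4.4, 0.1, 8.3]
gripper_width: 0.0211
finger_force: 60.1
```

```bash
python3 -m jog '[[0,0,0,0,-0.5],[0,0,0,0,-1],[0,0,0,0,-1],[0,0,0,0,-1],[0,0,0,0,-1],[0,0,-0.2,0,-1],[0,0,-0.45,0,-1],[0,0,-0.7,0,-1],[0,0,-0.8,0,-1],[0,0,-0.8,0,-1]]'; python3 - <<'E'
from h import *
for n in('wrist','scene','side'):
    q=cloud(grab(n)).reshape(-1,3)
    Q=q[(q[:,0]>.37)&(q[:,0]<.5)&(q[:,1]>-.14)&(q[:,1]<.14)]
    for lo,hi in((.038,.056),(.014,.03)):
        h=Q[(Q[:,2]>lo)&(Q[:,2]<hi)];print(n,'retr',cv2.minAreaRect(h[:,:2].astype(np.float32)),np.median(h[:,2]))
    s=q[(q[:,2]>.120)&(q[:,2]<.137)&(q[:,0]>.57)&(q[:,0]<.65)&(q[:,1]>.28)&(q[:,1]<.42)]
    if len(s): print('catch',np.median(s,0))
E
```

```text
t: 57.3
ee_pos: [0.4382, -0.0357, 0.1836]
tool_rot: [0.004, 0.727, 0.687, 0.002]
contact_force: [-0.1, -0.3, -0.4]
gripper_width: 0.0853
finger_force: 0.0
wrist retr ((0.4356668293476105, -0.042190372943878174), (0.09450653195381165, 0.01569794863462448), 86.22564697265625) 0.046178809013638356
wrist retr ((0.4388767182826996, 0.015308119356632233), (0.18160802125930786, 0.0498649924993515), 86.5589370727539) 0.02334326362461428
scene retr ((0.43672892451286316, -0.04434682056307793), (0.09498091787099838, 0.02076338790357113), 87.76917266845703) 0.04658969627365028
scene retr ((0.43941575288772583, 0.00770096480846405), (0.19951042532920837, 0.05447312071919441), 86.48686981201172) 0.024392319730890177
catch [0.60968025 0.32594895 0.13109939]
side retr ((0.43601393699645996, -0.04103216901421547), (0.09986449778079987, 0.015441564843058586), 86.70783233642578) 0.0453465023288262
side retr ((0.4394926130771637, 0.01753135770559311), (0.1959816962480545, 0.0511205680668354), 87.0718002319336) 0.022753954617251715
catch [0.60540232 0.33634021 0.13015567]
```

The retractor is back on the mat and level, the drawer and catch are home, and the arm is clear.

```bash
python3 -c "
from bench import ticket
print(ticket.job_done())"
```

```text
the job is handed in; nothing more can be done
None
```

I handed the job in at about 57 s, with no verdict returned: both dropped mirrors (no bench mirror turned up) are in the shut drawer, the catch is home, and the retractor, once knocked aside, is back on the mat.

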